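# Load the sample plate in the viewer and hold its shutter open

## Robot

A 6-joint arm with a two-finger parallel gripper is mounted at the origin on the work surface. World frame = base frame: x ahead of the robot, y to its left, z up, the work surface at z = 0. Lengths are in mm, angles in rad, forces in N, time in s.
With the tool pointing down it reaches from about 275 to 750 mm from the base axis. Payload 10.2 kg.
Tool frame: the origin (TCP) lies at the very end of the fingers, on their centre line; the grasp point (between the pads) lies 19 mm behind it (ctrl.pinch_z is the distance from the TCP to the grasp point, in mm); y points along the fingers, z is the direction in which the jaws open and shut, and the axes are right-handed (so a half turn about y gives the same grasp; the last joint's range is limited). The gripper opens to 85 mm and grips with 20 to 120 N. Pads are 22 mm wide; open, the fingers measure 114 mm over their backs; the gripper's body (76 mm by 85 mm) begins 54 mm behind the grasp point. The pads swing forward as they close: fully open they stand 13 mm farther back than shut.
Start: joints at [0.969, 0.313, 1.498, -0, 1.331, -0.223], TCP at [194.161, 487.783, 197.094] pointing down, gripper open.
Joint ranges: [-2.94, 2.94], [-0.97, 2.17], [0.19, 2.56], [-1.23, 4.37], [0.02, 3.11], [-2.88, 2.88]. Speed limits (rad/s): [2.39, 2.39, 3.01, 3.14, 3.14, 3.14].

## Interface

Orientations are given as a unit quaternion [w, x, y, z].
In Python, from rig import sense, eyes, ctrl gives the robot as it stands. The module is installed in compiled form; this text tells all that it offers.
- The arm moves only by the shell command python3 -m handwheel 'ROWS' [FORCE]. ROWS is JSON, a list of rows, each an object of numbers: "grip": the finger opening in mm, from 0 to 85.4; "tx", "ty", "tz": the shift along the tool's x, y, z in mm; "wx", "wy", "wz": the turn, a rotation vector about the tool's x, y, z in rad. In form: [{"grip": .., "tx": .., "ty": .., "tz": .., "wx": .., "wy": .., "wz": ..}, ...]. A call has 1 to 10 rows; each row shifts and turns the commanded pose from where the row before left it, along the tool's axes as they then stand; what a row does not reach is not made up. A row lasts 1/12 s, in which the tool goes at most 41.7 mm and 7.16 degrees, less where a joint would pass 70% of its speed; a pose out of reach is approached as far as the arm can. A call is refused whole if a number of a shift passes 41.7 or a number of a turn 0.125, either way. A call with a gripper value outside its range is refused whole. The fingers move at their own pace and stop on an object; FORCE is the grip in N (left out, the last holds). Time passes only in rows, so rows that do not move let the fingers close. It gives the time, the measured TCP pose, the force and the opening at its end, in the units of the state.
- sense(): the state, without advancing time (a new reading comes with each control period).
- eyes.capture(name): name is "scene" or "top" or "wrist"; returns a dict with "pixels" (420x560x3 uint8, red, green, blue), "mtx" (3x3 intrinsics, pixels), "dist" ([k1, k2, p1, p2, k3] as OpenCV has them; the pictures are not rectified), "R" (3x3) and "t" (3): a world point X has camera coordinates R X + t. Camera axes: x right, y down, z forward; pixel columns grow to the right and rows downward; lengths in mm; the calibration is good to about 2 mm. A picture is of the moment at which its call begins. There is no depth.
- ctrl.finish_job(): hands the job in, once; it reports no verdict.
The state is a dict: "time_s": time; "joints": joint angles; "dq": joint speeds; "tau": joint torques, N m; "eef_pos": TCP position; "ee_rot": TCP orientation; "force": force on the tool from outside, world axes, zero at the start; "wrist_torque": the same for the moment, N m; "grip_width": opening from 0.0 (shut) to 1.0 (fully open).
Only numpy, scipy, OpenCV 4.12 (cv2) and the standard library are available. Lean on these libraries where they do the work, as an engineer would, in place of code of your own. Each camera call takes 0.05 s, during which the arm holds its last target.

## Task

Pick up the framed glass sample plate from its stand by its edges only (nothing may touch the glass itself), lower it gently into the four-cornered nest on top of the light-box viewer until it lies flat and fully home, and let go of it. Then pull the viewer's spring-return shutter out by its upright tab until the shutter's pointer stands level with the middle of the little marker clip on the rail, and finish while still holding it there against the spring, with the plate still in place. Do not drop the plate, and leave the cup, the jar and the bowl where they are.

Things in the scene. Friction and masses are not known exactly. Their poses are not given: they have to be found in the camera images.
- plate: Sample plate, a flat rectangle 90 mm (x) by 56 mm (y) by 6 mm thick (z): steel frame 8 mm wide all round, clear glass inside; about 80 g. Origin: centre of its underside. Starts flat on the stand, long side along the stand's x. Take it from above across its 56 mm width, at the middle of the long edges, which stand and nest leave free. Either end may face forward in the nest.
- glass: The glass pane inside the plate's frame, 74 x 40 mm and 3 mm thick, recessed 1.5 mm below the frame on both faces; moves with the plate and has the same origin and axes. Nothing may touch it.
- stand: Low grey plastic draining stand, fixed; foot 140 mm (x) by 80 (y) by 8 high. Two blocks, 14 mm thick and 50 wide, centred 42 mm either way along x, carry the plate's short ends, its underside 40 mm above the table; a lip beyond each block rises to 48 mm. Beside the middle of the plate's long edges all is free down to the foot. Origin: centre of its underside, on the table.
- viewer: Light-box viewer, a fixed grey housing 190 mm (x) by 130 mm (y), flat top 55 mm above the table, with a white window in the top under the nest. Origin: centre of its underside on the table. Its -x end is its front, where the shutter's tab stands; two 8 mm high rails lie along x at y = +50 and -50 mm on its front half.
- nest (a point): Centre of the nest, at the rest height of the plate's underside: 40 mm from the viewer's origin along its +x, 88 mm above the table; axes as the viewer's. Four pillars carry the plate's corners, long side along x. Flared guides within 12 mm of the corners (2.5 mm clear of the plate at the foot) rise 10 mm above the rests. Beside the middle of the long edges it is free to 28 mm below the plate.
- shutter: Shutter slide: dark blade over the window under the nest, an upright steel tab at its front and a cross bar with the pointer. Origin: in the tab, 2 mm below its top, 108 mm above the table; axes as the viewer's. Slides out along the viewer's -x, 0 to 75 mm (stop lies past the mark). A spring pushes it shut: 2 N when shut plus 0.12 N per mm. Starts shut, tab 80 mm in front of the viewer's origin.
- handle (a point): Where to take the shutter's tab, in its middle, 90 mm above the table. The tab is 10 mm thick (viewer's x), 30 mm wide (y), its top at 110 mm; the neck at its foot has its top at 62 mm. When shut, the nest's guides are 65 mm behind it. Pinch it from above, one finger in front and one behind, or hook it from behind.
- pointer (a point): Tip of the shutter's pointer, the end of the 4 mm wide cross bar towards the viewer's +y, 55 mm behind the tab's middle (along the viewer's +x), 43 mm to +y of it, 64 mm above the table. Moves with the shutter.
- marker: Marker clip, a dark block 10 mm (x) by 14 by 6 high with a thin steel ridge across its middle, clamped on the viewer's +y rail, 38 to 58 mm in front (viewer's -x) of the pointer's shut place. Origin: centre of its underside, 63 mm above the table; axes as the viewer's. At the mark, the pointer is level with the ridge along the viewer's x.
- cup: Bystander: white plastic portion cup, 72 mm across, 45 mm high, beyond the work. Origin: centre of its underside. Leave it alone.
- jar: Bystander: glass jar, 64 mm across, 90 mm high, far to the left. Origin: centre of its underside. Leave it alone.
- bowl: Bystander: steel bowl, 120 mm across, 50 mm high, far to the right. Origin: centre of its underside. Leave it alone.
There are look-alikes about, which are no part of the job. There is more than one size of the plate; the job needs the smallest.

How it is judged (in metres and radians):
On the way:
1. the plate lies flat and fully home in the nest, let go (horizontal distance between plate and nest below 0.007 m and z of plate in the frame of nest between -0.003 and 0.0025 m and angle between plate's own z axis and vertical below 0.06 rad and angle between the x axis of plate and the x axis of viewer, either way round below 0.12 rad and contact force between each of the arm, the fingers and plate below 0.05 N and linear speed of plate below 0.03 m/s), for 0.2 s.
At the end, for the whole second after the job is handed in: Plate untouched and still in the nest: within 7 mm of centre, underside within 2.5 mm of the rests, tilt under 0.06 rad, long side within 0.12 rad of the viewer's x. The fingers hold the shutter still (over 2 N) with the pointer within 5 mm of the marker's middle along the viewer's x (all of step 1 and x of pointer in the frame of marker between -0.005 and 0.005 m and contact force between the fingers and shutter above 2 N and linear speed of shutter below 0.01 m/s); the arm keeps its last pose, push and grip.
It fails at once if something touched the glass (contact force between glass and anything else above 0.3 N).
It fails at once if the plate was dropped (contact force between the fingers and plate below 0.02 N and linear speed of plate above 0.4 m/s).
It fails at once if the cup was disturbed (distance of cup from where it was at the start of the episode above 0.02 m).
It fails at once if the jar was disturbed (distance of jar from where it was at the start of the episode above 0.02 m).
It fails at once if the bowl was disturbed (distance of bowl from where it was at the start of the episode above 0.02 m).
It also fails if it takes over 50 s, if anything falls off the work surface, if the arm or the gripper's body presses on something with over 40 N, if the wrist force passes 120 N, or if a joint passes its speed limit or range.

## Working session

There is one attempt and no reset: what is moved stays moved. The work goes in short steps, Python scripts to look and compute and a shell command to move; the robot and the scene stay as the last step left them, time stands still between calls to the robot, and variables do not carry over. Pictures are saved under pics/ and viewed, and the job is handed in when it is done.

```bash
mkdir -p pics; cat > h.py <<'E'
import numpy as np, cv2
from rig import sense, eyes, ctrl
def cap(n,fn):
    d=eyes.capture(n); cv2.imwrite('pics/'+fn+'.png',d['pixels'][:,:,::-1]); np.savez('pics/'+fn+'.npz',**{k:np.array(v) for k,v in d.items()}); return d
def load(fn): return dict(np.load('pics/'+fn+'.npz'))
def w(fn,uv,z):
    d=load(fn); p=cv2.undistortPoints(np.array(uv,float).reshape(-1,1,2),d['mtx'],np.array(d['dist'],float)).reshape(-1,2)
    R,t=d['R'],d['t'].ravel(); C=-R.T@t; r=np.c_[p,np.ones(len(p))]@R; 
    return C+r*((z-C[2])/r[:,2])[:,None]
def proj(fn,X):
    d=load(fn); return cv2.projectPoints(np.array(X,float).reshape(-1,3),cv2.Rodrigues(d['R'])[0],d['t'].ravel(),d['mtx'],np.array(d['dist'],float))[0].reshape(-1,2)
def crop(fn,x0,y0,x1,y1,s,out):
    im=cv2.imread('pics/'+fn+'.png')[y0:y1,x0:x1]; cv2.imwrite('pics/'+out+'.png',cv2.resize(im,None,fx=s,fy=s,interpolation=cv2.INTER_CUBIC))
E
python3 -c "
from h import *
s=sense();print(s)
for n in ['scene','top','wrist']:
    d=cap(n,n+'0');print(n,-d['R'].T@d['t'])
"
```

```text
{'time_s': 0.0, 'joints': array([ 9.68597967e-01,  3.13463352e-01,  1.49843086e+00,  6.22040470e-06,
        1.33101555e+00, -2.23420033e-01]), 'dq': array([ 1.67828904e-04,  1.70174247e-04,  1.12480182e-03,  1.24450411e-05,
       -7.56654713e-05, -1.88466384e-05]), 'tau': array([ 9.89454966e-04, -4.12274265e+01, -2.59745765e+01, -1.66316959e-04,
        4.13919988e-03, -5.02475962e-05]), 'eef_pos': array([193.98165963, 487.52382485, 196.53062062]), 'ee_rot': array([-0.69403735,  0.69488874, -0.13330849,  0.13293094]), 'force': array([ 0.11809489, -0.04778255, -0.26971209]), 'wrist_torque': array([-0.0461939 ,  0.04201573,  0.01606831]), 'grip_width': 1.002458921013468}
scene [1223.22744832 -198.16447165 1030.76711391]
top [ 5.24796332e+02 -5.26744021e-01  1.12392527e+03]
wrist [119.42086557 516.24273899 373.08029744]
```

View pics/scene0.png

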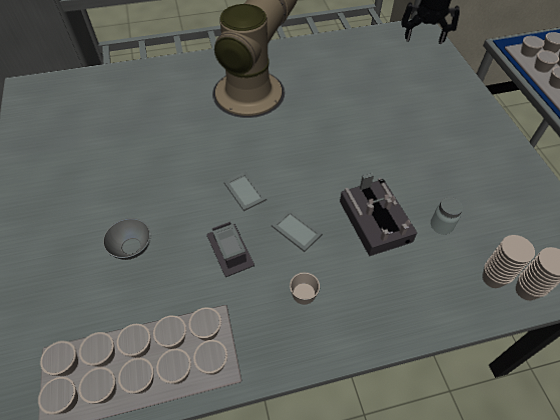

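View pics/top0.png

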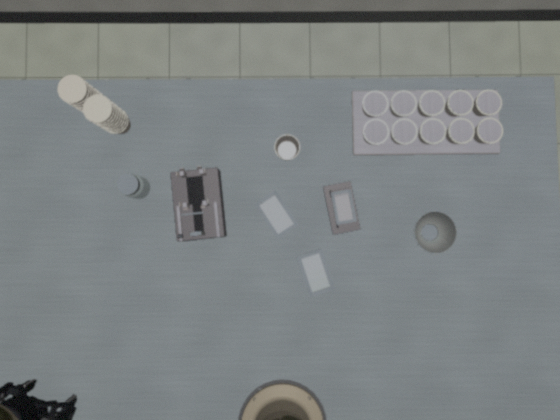

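View pics/wrist0.png

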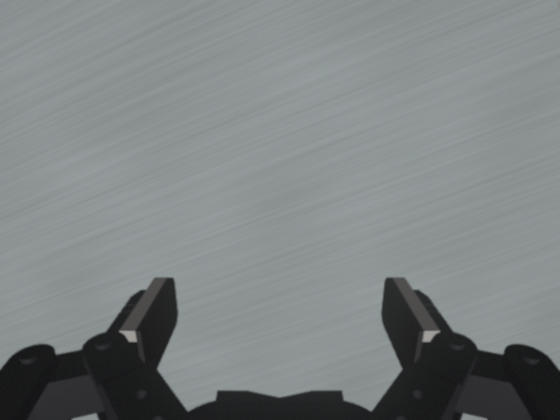

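The top view shows the viewer at about (198,203), the plate on its stand at (342,208), and two look-alike plates lying on the table at (277,214) and (315,272). I'll take enlarged crops next.

```bash
python3 -c "
from h import *
crop('top0',160,155,240,250,6,'c1');crop('top0',310,170,375,245,8,'c2');crop('scene0',325,165,425,265,6,'c3')"
```

```text
(no output)
```

View pics/c1.png

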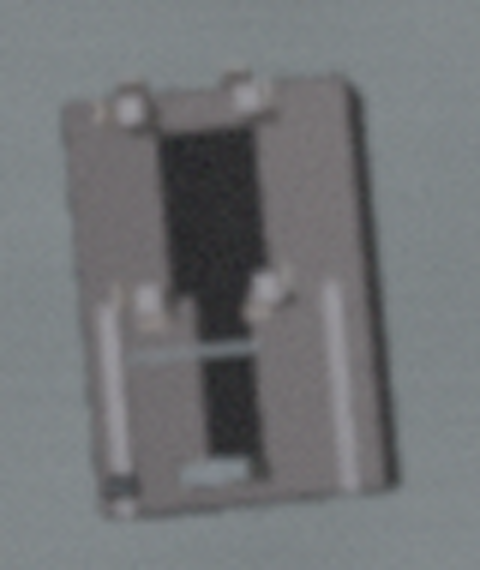

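View pics/c2.png

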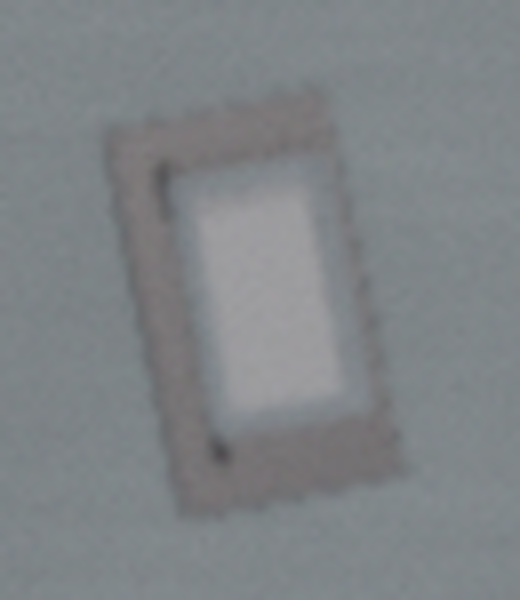

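View pics/c3.png

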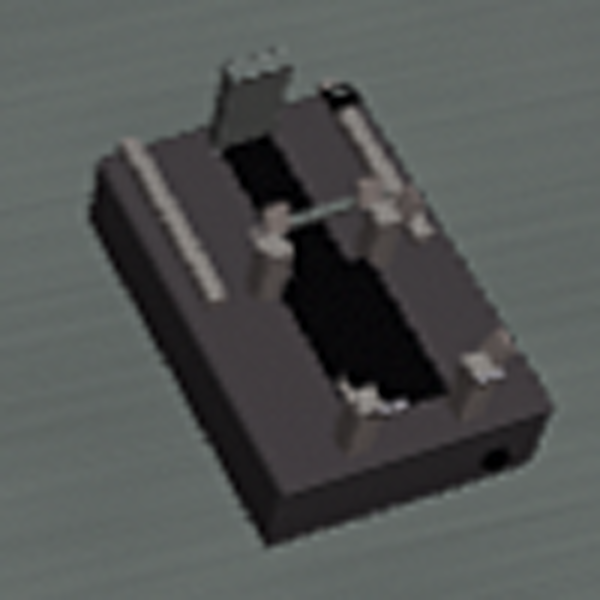

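```bash
cat > m1.py <<'E'
from h import *
def C(pts,s,x0,y0): return (np.array(pts,float)+.5)/s-.5+[x0,y0]
v=w('top0',C([(105,515),(68,105),(345,80),(388,487)],6,160,155),55)
print('viewer corners',v.round(1)); 
c=v.mean(0);d=(v[1]-v[0])+(v[2]-v[3]);print('c',c,'yaw',np.arctan2(d[1],d[0]),np.linalg.norm(v[1]-v[0]),np.linalg.norm(v[1]-v[2]))
p=w('top0',C([(165,172),(327,150),(370,410),(213,440)],8,310,170),46)
d=(p[0]-p[3])+(p[1]-p[2]);print('plate',p.round(1),p.mean(0),np.arctan2(d[1],d[0]),np.linalg.norm(p[0]-p[3]),np.linalg.norm(p[0]-p[1]))
q=w('top0',C([(105,130),(322,85),(410,472),(180,518)],8,310,170),8)
d=(q[0]-q[3])+(q[1]-q[2]);print('stand',q.mean(0),np.arctan2(d[1],d[0]),np.linalg.norm(q[0]-q[3]),np.linalg.norm(q[0]-q[1]))
E
python3 m1.py
```

```text
viewer corners [[508.9 276.3  55. ]
 [693.6 293.9  55. ]
 [704.  169.2  55. ]
 [520.  150.1  55. ]]
c [606.65978148 222.37579668  55.        ] yaw 0.09892265297585881 185.57905510594094 125.08802401716997
plate [[ 639.1 -138.4   46. ]
 [ 646.2 -194.    46. ]
 [ 557.  -207.    46. ]
 [ 547.3 -153.2   46. ]] [ 597.41495772 -173.14613099   46.        ] 0.15229435742723751 93.03782195663624 56.11038183974984
stand [ 597.22540928 -174.02647316    8.        ] 0.18926444818499594 139.7010415039608 78.85215851258744
```

```bash
cat >> h.py <<'E'
from scipy.spatial.transform import Rotation as Ro
def toolR(s=None):
    s=s or sense(); q=np.array(s['ee_rot']); return Ro.from_quat([q[1],q[2],q[3],q[0]])
def plan(pos,jaw):
    """jaw: yaw (rad) of jaw axis; turn first, then shift in the turned axes"""
    s=sense(); R=toolR(s); best=None
    for k in (0,np.pi):
        z=np.array([np.cos(jaw+k),np.sin(jaw+k),0]); y=np.array([0,0,-1.]); x=np.cross(y,z)
        T=Ro.from_matrix(np.c_[x,y,z]); rv=(R.inv()*T).as_rotvec()
        if best is None or np.linalg.norm(rv)<np.linalg.norm(best[0]): best=(rv,T)
    d=np.array(pos)-s['eef_pos']
    print('t',round(s['time_s'],2),'pos',s['eef_pos'].round(1),'F',s['force'].round(1),'grip',round(s['grip_width']*85.4,1))
    print('turn',best[0].round(3),'shift after turn',best[1].inv().apply(d).round(1),'shift now',R.inv().apply(d).round(1))
    return best
E
python3 -c "
from h import *
print(toolR().as_matrix().round(2))
plan([597,-173.5,180],0.17+np.pi/2)
R=toolR();d=load('wrist0');print((R.inv().apply(-d['R'].T@d['t']-sense()['eef_pos'])).round(1)); print((R.inv().as_matrix()@d['R'].T).round(2))"
```

```text
[[ 0.93 -0.    0.37]
 [-0.37 -0.    0.93]
 [-0.   -1.   -0.  ]]
t 0.15 pos [194.  487.6 196.7] F [-0.2 -0.8 -0.3] grip 85.4
turn [ 0.001 -0.549 -0.   ] shift after turn [ 285.3   16.7 -719.8] shift now [ 618.9   17.  -465.2]
[ -79.9 -176.4   -1.1]
[[-0.    0.95  0.31]
 [ 0.   -0.31  0.95]
 [ 1.    0.   -0.  ]]
```

```bash
python3 -m handwheel '[{"wy":-0.11},{"wy":-0.11},{"wy":-0.11},{"wy":-0.11},{"wy":-0.11},{"tx":14,"tz":-36},{"tx":14,"tz":-36},{"tx":14,"tz":-36},{"tx":14,"tz":-36},{"tx":14,"tz":-36}]'; python3 -m handwheel '[{"tx":14,"tz":-36},{"tx":14,"tz":-36},{"tx":14,"tz":-36},{"tx":14,"tz":-36},{"tx":14,"tz":-36},{"tx":14,"tz":-36},{"tx":14,"tz":-36},{"tx":14,"tz":-36},{"tx":14,"tz":-36},{"tx":14,"tz":-36}]';python3 -c "
from h import *
plan([597,-173.5,180],0.17+np.pi/2)"
```

```text
t 0.15 pos [194.  487.6 196.7] F [-0.2 -0.8 -0.3] grip 85.4
turn [ 0.001 -0.549 -0.   ] shift after turn [ 285.3   16.7 -719.8] shift now [ 618.9   17.  -465.2]invalid input
invalid input
```

```bash
python3 -m handwheel '[{"grip":85,"tx":0,"ty":0,"tz":0,"wx":0,"wy":-0.11,"wz":0},{"grip":85,"tx":0,"ty":0,"tz":0,"wx":0,"wy":-0.11,"wz":0},{"grip":85,"tx":0,"ty":0,"tz":0,"wx":0,"wy":-0.11,"wz":0},{"grip":85,"tx":0,"ty":0,"tz":0,"wx":0,"wy":-0.11,"wz":0},{"grip":85,"tx":0,"ty":0,"tz":0,"wx":0,"wy":-0.11,"wz":0},{"grip":85,"tx":14,"ty":0,"tz":-36,"wx":0,"wy":0,"wz":0},{"grip":85,"tx":14,"ty":0,"tz":-36,"wx":0,"wy":0,"wz":0},{"grip":85,"tx":14,"ty":0,"tz":-36,"wx":0,"wy":0,"wz":0},{"grip":85,"tx":14,"ty":0,"tz":-36,"wx":0,"wy":0,"wz":0}]'; python3 -c "
from h import *
plan([597,-173.5,180],0.17+np.pi/2)"
```

```text
time_s: 0.9
eef_pos: [274.1, 353.9, 196.9]
ee_rot: [-0.704, 0.705, 0.061, -0.061]
force: [1.3, 0.4, -0.5]
grip_width: 0.993
t 0.9 pos [274.1 353.9 196.9] F [ 1.3  0.4 -0.5] grip 84.8
turn [ 0.     0.002 -0.   ] shift after turn [ 229.    16.9 -574.4] shift now [ 227.8   16.9 -574.9]
```

```bash
python3 -m handwheel '[{"grip":85,"tx":14,"ty":0,"tz":-36,"wx":0,"wy":0,"wz":0},{"grip":85,"tx":14,"ty":0,"tz":-36,"wx":0,"wy":0,"wz":0},{"grip":85,"tx":14,"ty":0,"tz":-36,"wx":0,"wy":0,"wz":0},{"grip":85,"tx":14,"ty":0,"tz":-36,"wx":0,"wy":0,"wz":0},{"grip":85,"tx":14,"ty":0,"tz":-36,"wx":0,"wy":0,"wz":0},{"grip":85,"tx":14,"ty":0,"tz":-36,"wx":0,"wy":0,"wz":0},{"grip":85,"tx":14,"ty":0,"tz":-36,"wx":0,"wy":0,"wz":0},{"grip":85,"tx":14,"ty":0,"tz":-36,"wx":0,"wy":0,"wz":0},{"grip":85,"tx":14,"ty":0,"tz":-36,"wx":0,"wy":0,"wz":0},{"grip":85,"tx":14,"ty":0,"tz":-36,"wx":0,"wy":0,"wz":0}]';  python3 -m handwheel '[{"grip":85,"tx":14,"ty":4,"tz":-36,"wx":0,"wy":0,"wz":0},{"grip":85,"tx":14,"ty":4,"tz":-36,"wx":0,"wy":0,"wz":0},{"grip":85,"tx":14,"ty":4,"tz":-36,"wx":0,"wy":0,"wz":0},{"grip":85,"tx":14,"ty":4,"tz":-36,"wx":0,"wy":0,"wz":0},{"grip":85,"tx":0,"ty":0,"tz":0,"wx":0,"wy":0,"wz":0},{"grip":85,"tx":0,"ty":0,"tz":0,"wx":0,"wy":0,"wz":0}]';python3 -c "
from h import *
plan([597,-173.5,180],0.17+np.pi/2);cap('wrist','w1');print(proj('w1',[597,-173.5,46]))"
```

```text
time_s: 1.73
eef_pos: [473.7, 22.6, 197.0]
ee_rot: [0.705, -0.704, -0.06, 0.06]
force: [1.0, 0.4, 1.0]
grip_width: 0.993
time_s: 2.23
eef_pos: [552.8, -109.1, 179.9]
ee_rot: [0.705, -0.704, -0.059, 0.06]
force: [-0.3, 0.4, 0.6]
grip_width: 1.001
t 2.23 pos [ 552.8 -109.1  179.9] F [-0.3  0.4  0.6] grip 85.5
turn [-0.001 -0.001 -0.002] shift after turn [ 32.6  -0.1 -71. ] shift now [ 32.7  -0.2 -71. ]
[[203.17450884 220.76595047]]
```

View pics/w1.png

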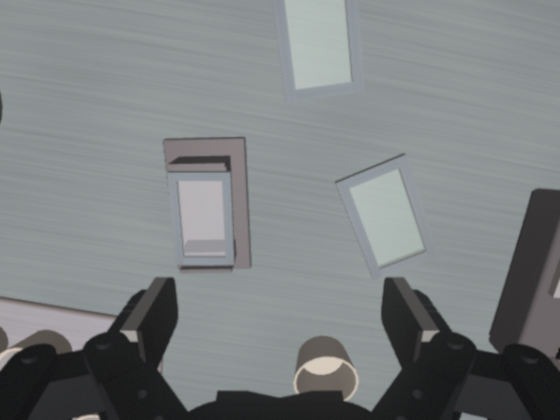

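```bash
python3 -c "
from h import *
crop('w1',150,125,265,280,4,'c4')"
```

```text
(no output)
```

View pics/c4.png

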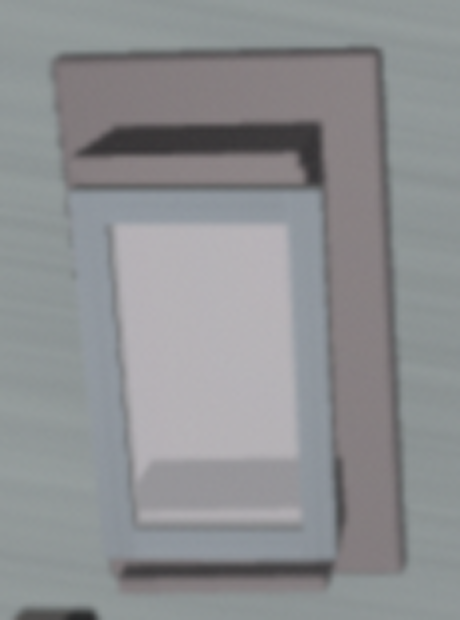

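The plate's outer frame corners in the crop are (72,187), (321,187), (336,558) and (110,560). I'll measure from these.

```bash
python3 -c "
from h import *
p=w('w1',(np.array([(72,188),(321,187),(336,558),(110,561)])+.5)/4-.5+[150,125],46)
print(p.round(1),p.mean(0).round(1));d=p[3]-p[0]+p[2]-p[1];a=np.arctan2(d[1],d[0]);print(a,np.linalg.norm(p[3]-p[0]),np.linalg.norm(p[2]-p[1]),np.linalg.norm(p[1]-p[0]))
plan([*p.mean(0)[:2],130],a+np.pi/2)"
```

```text
[[ 556.5 -209.3   46. ]
 [ 547.2 -155.1   46. ]
 [ 636.  -140.3   46. ]
 [ 646.1 -193.7   46. ]] [ 596.4 -174.6   46. ]
0.169049816690879 90.98179717974558 90.09292110861153 54.94485041693859
t 2.28 pos [ 552.6 -107.8  180.5] F [ 0.1  0.9 -0.1] grip 84.9
turn [-0.001  0.001 -0.001] shift after turn [ 32.   50.5 -73.2] shift now [ 32.   50.4 -73.3]
```

```bash
python3 -m handwheel '[{"grip":85,"tx":10,"ty":10,"tz":-24,"wx":0,"wy":0,"wz":0},{"grip":85,"tx":11,"ty":20,"tz":-24,"wx":0,"wy":0,"wz":0},{"grip":85,"tx":11,"ty":20,"tz":-25,"wx":0,"wy":0,"wz":0},{"grip":85,"tx":0,"ty":20,"tz":0,"wx":0,"wy":0,"wz":0},{"grip":85,"tx":0,"ty":0,"tz":0,"wx":0,"wy":0,"wz":0},{"grip":85,"tx":0,"ty":0,"tz":0,"wx":0,"wy":0,"wz":0},{"grip":85,"tx":0,"ty":0,"tz":0,"wx":0,"wy":0,"wz":0}]';python3 -c "
from h import *
plan([596.5,-174.3,22],0.17+np.pi/2);cap('wrist','w2');cap('scene','s2')"
```

```text
time_s: 2.87
eef_pos: [597.2, -173.2, 113.0]
ee_rot: [-0.704, 0.705, 0.062, -0.06]
force: [0.5, 0.0, 1.6]
grip_width: 0.997
t 2.87 pos [ 597.2 -173.2  113. ] F [0.5 0.  1.6] grip 85.1
turn [0.001 0.003 0.002] shift after turn [-0.9 91.  -0.9] shift now [-1.  91.  -0.8]
```

View pics/w2.png

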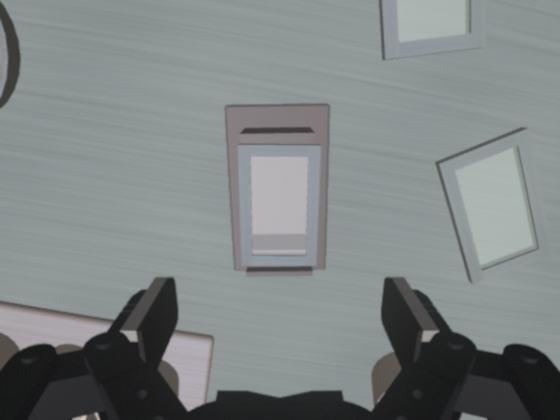

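The plate is centred at column 280, between the fingers, which stand at columns 176 and 383. I'll descend.

```bash
python3 -m handwheel '[{"grip":85,"tx":-1,"ty":25,"tz":-1,"wx":0,"wy":0,"wz":0},{"grip":85,"tx":0,"ty":25,"tz":0,"wx":0,"wy":0,"wz":0},{"grip":85,"tx":0,"ty":20,"tz":0,"wx":0,"wy":0,"wz":0},{"grip":85,"tx":0,"ty":15,"tz":0,"wx":0,"wy":0,"wz":0},{"grip":85,"tx":0,"ty":6,"tz":0,"wx":0,"wy":0,"wz":0},{"grip":85,"tx":0,"ty":0,"tz":0,"wx":0,"wy":0,"wz":0},{"grip":85,"tx":0,"ty":0,"tz":0,"wx":0,"wy":0,"wz":0}]' 30;python3 -c "
from h import *
plan([596.5,-174.3,22],0.17+np.pi/2);cap('wrist','w3');cap('scene','s3')
crop('s3',190,190,270,290,6,'c5')"
```

```text
time_s: 3.55
eef_pos: [596.7, -175.5, 21.5]
ee_rot: [-0.704, 0.705, 0.061, -0.06]
force: [-0.3, -1.1, -0.0]
grip_width: 0.995
t 3.55 pos [ 596.7 -175.5   21.5] F [-0.3 -1.1 -0. ] grip 85.0
turn [0.001 0.002 0.002] shift after turn [ 0.  -0.5  1.2] shift now [ 0.  -0.5  1.2]
```

View pics/w3.png

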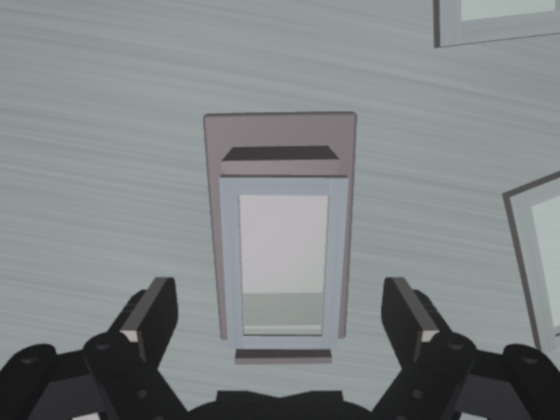

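View pics/c5.png

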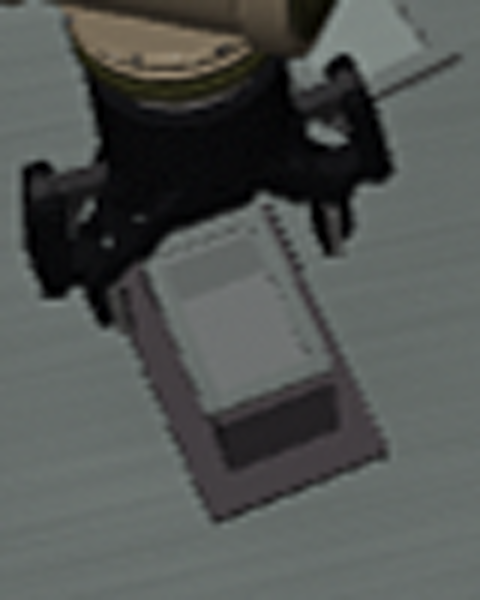

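```bash
python3 -c "
from h import *
R=toolR();e=sense()['eef_pos']
for z in (-43,43):
  for x in (-11,11):
    for y in (0,-13,-19,-32): print(z,x,y,proj('w3',[e+R.apply([x,y,z])])[0].round(), (proj('s3',[e+R.apply([x,y,z])])[0].round()))
p=w('w3',[(220,177),(347,178),(335,349),(228,349)],46);print(p.round(1),p.mean(0))"
```

```text
-43 -11 0 [199. 230.] [212. 248.]
-43 -11 -13 [194. 240.] [211. 246.]
-43 -11 -19 [191. 245.] [211. 244.]
-43 -11 -32 [184. 257.] [210. 242.]
-43 11 0 [202. 268.] [215. 255.]
-43 11 -13 [197. 280.] [214. 252.]
-43 11 -19 [195. 286.] [214. 251.]
-43 11 -32 [188. 300.] [213. 249.]
43 -11 0 [363. 230.] [243. 237.]
43 -11 -13 [369. 240.] [243. 234.]
43 -11 -19 [372. 245.] [243. 233.]
43 -11 -32 [379. 257.] [242. 230.]
43 11 0 [360. 268.] [246. 243.]
43 11 -13 [365. 280.] [246. 241.]
43 11 -19 [368. 286.] [246. 239.]
43 11 -32 [375. 300.] [246. 237.]
[[ 556.7 -209.6   46. ]
 [ 547.8 -155.6   46. ]
 [ 636.4 -140.8   46. ]
 [ 645.8 -195.    46. ]] [ 596.68266772 -175.25469709   46.        ]
```

```bash
python3 -c "
from h import *
d=load('w3');R=toolR();e=sense()['eef_pos']
uv=[(176,279),(383,279),(153,279),(406,279),(165,345),(397,345),(120,332),(438,332)]
p=cv2.undistortPoints(np.array(uv,float).reshape(-1,1,2),d['mtx'],d['dist']).reshape(-1,2)
r=R.inv().apply(np.c_[p,np.ones(len(p))]@d['R']);C=R.inv().apply(-d['R'].T@d['t'].ravel()-e)
for a,b in zip(uv,r):
  print(a,[ (C+b*((zz*np.sign(b[2])-C[2])/b[2])).round(1).tolist() for zz in (42.7,50,57)])"
```

```text
(176, 279) [[-8.7, -47.7, -42.7], [3.9, -25.1, -50.0], [16.0, -3.5, -57.0]]
(383, 279) [[-5.4, -41.7, 42.7], [7.2, -19.3, 50.0], [19.2, 2.2, 57.0]]
(153, 279) [[-21.9, -71.3, -42.7], [-11.6, -52.9, -50.0], [-1.7, -35.3, -57.0]]
(406, 279) [[-19.1, -66.4, 42.7], [-8.9, -48.0, 50.0], [1.0, -30.5, 57.0]]
(165, 345) [[7.0, -68.4, -42.7], [22.3, -49.4, -50.0], [37.1, -31.3, -57.0]]
(397, 345) [[8.7, -66.2, 42.7], [23.6, -47.9, 50.0], [37.9, -30.3, 57.0]]
(120, 332) [[-21.2, -98.1, -42.7], [-10.7, -84.4, -50.0], [-0.7, -71.3, -57.0]]
(438, 332) [[-17.9, -93.8, 42.7], [-7.4, -80.1, 50.0], [2.6, -66.9, 57.0]]
```

```bash
python3 -c "
from h import *
R=toolR();e=sense()['eef_pos']
im=cv2.imread('pics/s3.png')[215:275,190:265];im=cv2.convertScaleAbs(im,alpha=1.8,beta=20);im=cv2.resize(im,None,fx=8,fy=8,interpolation=cv2.INTER_CUBIC)
for z in (-43,43):
  for y,c in ((0,(0,0,255)),(-13,(0,255,0)),(-40,(255,0,0))):
    P=[proj('s3',[e+R.apply([x,y,z])])[0] for x in (-11,11)]
    P=[tuple(((q-[190,215]+.5)*8-.5).astype(int).tolist()) for q in P]; cv2.line(im,P[0],P[1],c,2)
cv2.imwrite('pics/c6.png',im)"
```

```text
(no output)
```

View pics/c6.png

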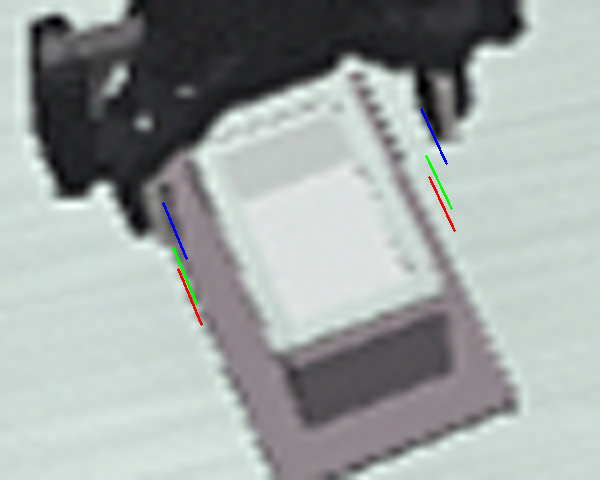

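The fingertips look further back than stated: about 45 mm behind the TCP with the gripper open. I'll rise and shut the gripper to check before grasping.

```bash
python3 -m handwheel '[{"grip":85,"tx":0,"ty":-25,"tz":0,"wx":0,"wy":0,"wz":0},{"grip":85,"tx":0,"ty":-35,"tz":0,"wx":0,"wy":0,"wz":0},{"grip":40,"tx":0,"ty":-25,"tz":0,"wx":0,"wy":0,"wz":0},{"grip":20,"tx":0,"ty":0,"tz":0,"wx":0,"wy":0,"wz":0},{"grip":0,"tx":0,"ty":0,"tz":0,"wx":0,"wy":0,"wz":0},{"grip":0,"tx":0,"ty":0,"tz":0,"wx":0,"wy":0,"wz":0},{"grip":0,"tx":0,"ty":0,"tz":0,"wx":0,"wy":0,"wz":0},{"grip":0,"tx":0,"ty":0,"tz":0,"wx":0,"wy":0,"wz":0}]';python3 -c "
from h import *
plan([596.5,-174.3,22],0.17+np.pi/2);cap('wrist','w4');cap('scene','s4')
crop('s4',190,190,270,290,6,'c7');e=sense()['eef_pos'];R=toolR()
for y in (0,-13,-40): print([ (proj(f,[e+R.apply([x,y,0]) for x in (-11,11)]).round()) for f in ('w4','s4')])
"
```

```text
time_s: 4.32
eef_pos: [595.6, -175.2, 104.1]
ee_rot: [0.705, -0.704, -0.06, 0.061]
force: [0.7, -0.8, 0.5]
grip_width: 0.134
t 4.32 pos [ 595.6 -175.2  104.1] F [ 0.7 -0.8  0.5] grip 11.4
turn [-0.001  0.001 -0.001] shift after turn [ 1.  82.1  0.8] shift now [ 1.2 82.1  0.7]
[array([[282., 230.],
       [281., 268.]]), array([[225., 224.],
       [228., 231.]])]
[array([[282., 240.],
       [282., 280.]]), array([[224., 221.],
       [227., 228.]])]
[array([[282., 265.],
       [282., 310.]]), array([[223., 215.],
       [226., 222.]])]
```

View pics/w4.png

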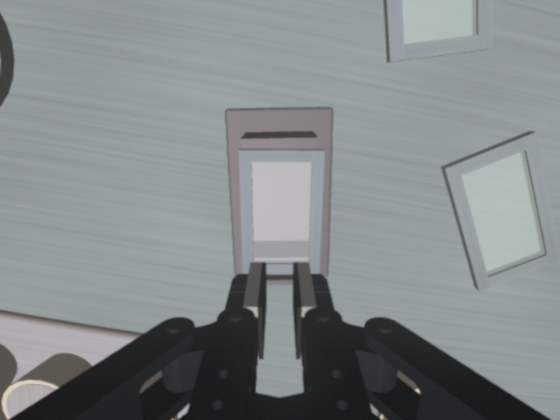

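View pics/c7.png

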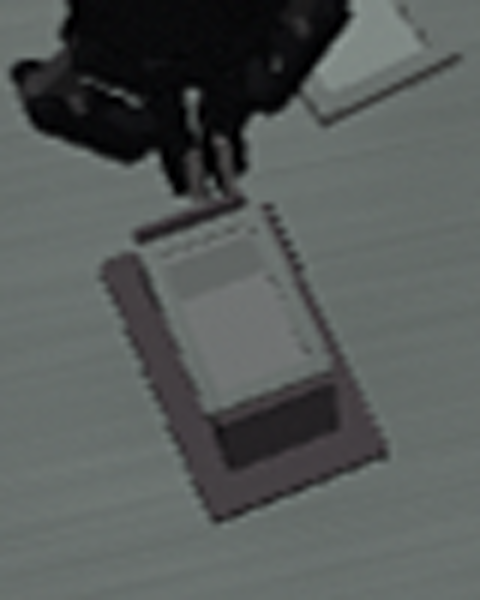

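```bash
python3 -c "
from h import *
print(ctrl.pinch_z,[a for a in dir(ctrl) if a[0]!='_'])
crop('w4',220,240,340,380,5,'c8')
R=toolR();e=sense()['eef_pos']
print(sense()['joints'])
for y in (0,-10,-20,-30,-40,-50,-60,-70,-80): print(y,proj('w4',[e+R.apply([x,y,z]) for z in (-5.7,5.7) for x in (-11,11)]).round().tolist())
"
```

```text
18.700000000000003 ['PlanningError', 'finish_job', 'pinch_z']
[-4.74565736e-01  6.02104215e-01  1.30816549e+00 -9.65503790e-06
  1.23264464e+00 -2.21656258e+00]
0 [[271.0, 230.0], [271.0, 268.0], [292.0, 230.0], [292.0, 268.0]]
-10 [[270.0, 238.0], [271.0, 277.0], [293.0, 238.0], [293.0, 277.0]]
-20 [[270.0, 246.0], [270.0, 287.0], [294.0, 246.0], [293.0, 287.0]]
-30 [[269.0, 255.0], [270.0, 298.0], [295.0, 255.0], [294.0, 298.0]]
-40 [[269.0, 265.0], [269.0, 310.0], [296.0, 265.0], [295.0, 310.0]]
-50 [[268.0, 277.0], [268.0, 324.0], [297.0, 277.0], [296.0, 324.0]]
-60 [[267.0, 290.0], [268.0, 340.0], [298.0, 290.0], [297.0, 340.0]]
-70 [[266.0, 306.0], [267.0, 358.0], [299.0, 306.0], [298.0, 358.0]]
-80 [[265.0, 324.0], [266.0, 378.0], [301.0, 324.0], [300.0, 378.0]]
```

View pics/c8.png

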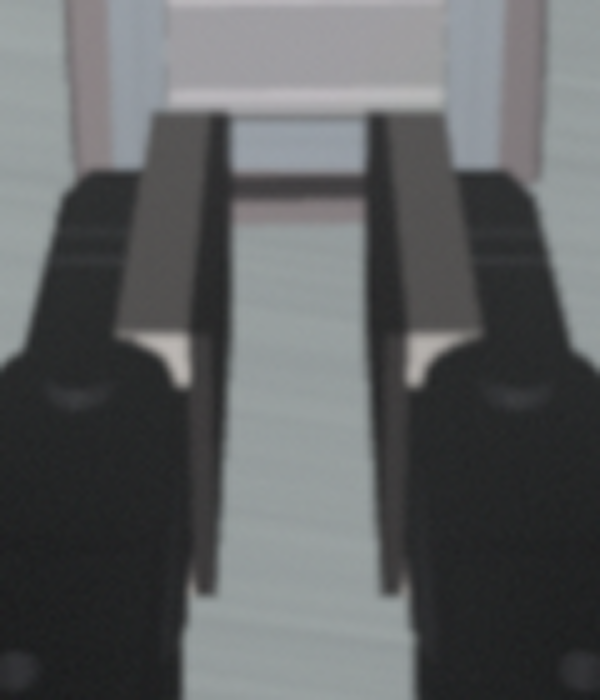

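All the views agree that the fingertips sit about 36 mm (shut) to 48 mm (open) behind the reported TCP. A decisive test that is safe either way is to close only to 45 mm with the TCP at z≈20. If the text is right the fingers stop at 56 mm on the plate's edges. If the images are right they close in free air above it.

```bash
python3 -m handwheel '[{"grip":85,"tx":0,"ty":0,"tz":0,"wx":0,"wy":0,"wz":0},{"grip":85,"tx":0,"ty":0,"tz":0,"wx":0,"wy":0,"wz":0},{"grip":85,"tx":0,"ty":0,"tz":0,"wx":0,"wy":0,"wz":0},{"grip":85,"tx":0,"ty":0,"tz":0,"wx":0,"wy":0,"wz":0},{"grip":85,"tx":0,"ty":0,"tz":0,"wx":0,"wy":0,"wz":0},{"grip":85,"tx":1,"ty":25,"tz":0.5,"wx":0,"wy":0,"wz":0},{"grip":85,"tx":0,"ty":30,"tz":0,"wx":0,"wy":0,"wz":0},{"grip":85,"tx":0,"ty":20,"tz":0,"wx":0,"wy":0,"wz":0},{"grip":85,"tx":0,"ty":9,"tz":0,"wx":0,"wy":0,"wz":0}]' 20
python3 -m handwheel '[{"grip":45,"tx":0,"ty":0,"tz":0,"wx":0,"wy":0,"wz":0},{"grip":45,"tx":0,"ty":0,"tz":0,"wx":0,"wy":0,"wz":0},{"grip":45,"tx":0,"ty":0,"tz":0,"wx":0,"wy":0,"wz":0},{"grip":45,"tx":0,"ty":0,"tz":0,"wx":0,"wy":0,"wz":0},{"grip":45,"tx":0,"ty":0,"tz":0,"wx":0,"wy":0,"wz":0}]';python3 -c "
from h import *
plan([596.5,-174.3,22],0.17+np.pi/2);cap('wrist','w5')"
```

```text
time_s: 5.17
eef_pos: [595.5, -174.1, 18.1]
ee_rot: [0.705, -0.704, -0.059, 0.062]
force: [-0.8, 0.3, -0.2]
grip_width: 0.998
time_s: 5.58
eef_pos: [597.5, -175.0, 22.3]
ee_rot: [-0.704, 0.705, 0.061, -0.06]
force: [0.5, 0.1, 0.2]
grip_width: 0.525
t 5.58 pos [ 597.5 -175.    22.3] F [0.5 0.1 0.2] grip 44.9
turn [0.001 0.001 0.002] shift after turn [-0.8  0.3  0.9] shift now [-0.8  0.3  0.9]
```

View pics/w5.png

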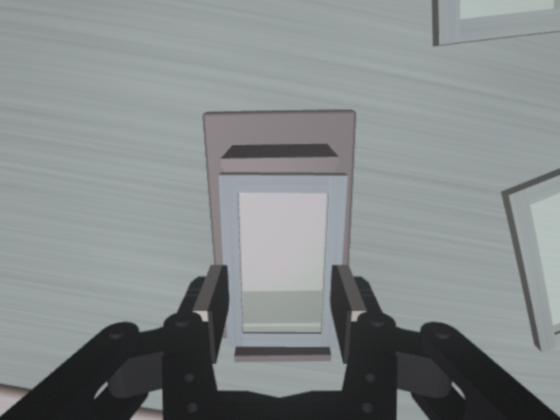

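The opening reads 44.9 mm with the pads above the plate and no contact, so the images are right. The real fingertips are about 36–48 mm behind the reported TCP. I'll open and descend to a reported z of about -14.

```bash
python3 -m handwheel '[{"grip":85,"tx":0,"ty":0,"tz":0,"wx":0,"wy":0,"wz":0},{"grip":85,"tx":0,"ty":0,"tz":0,"wx":0,"wy":0,"wz":0},{"grip":85,"tx":0,"ty":0,"tz":0,"wx":0,"wy":0,"wz":0},{"grip":85,"tx":-0.5,"ty":0,"tz":0.5,"wx":0,"wy":0,"wz":0},{"grip":85,"tx":0,"ty":8,"tz":0,"wx":0,"wy":0,"wz":0},{"grip":85,"tx":0,"ty":10,"tz":0,"wx":0,"wy":0,"wz":0},{"grip":85,"tx":0,"ty":8,"tz":0,"wx":0,"wy":0,"wz":0},{"grip":85,"tx":0,"ty":8,"tz":0,"wx":0,"wy":0,"wz":0},{"grip":85,"tx":0,"ty":0,"tz":0,"wx":0,"wy":0,"wz":0},{"grip":85,"tx":0,"ty":0,"tz":0,"wx":0,"wy":0,"wz":0}]';python3 -c "
from h import *
plan([596.5,-174.3,-14],0.17+np.pi/2);cap('wrist','w6');cap('scene','s6')
crop('s6',190,190,270,290,6,'c9')"
```

```text
time_s: 6.47
eef_pos: [596.0, -174.2, -13.7]
ee_rot: [0.705, -0.704, -0.06, 0.061]
force: [0.2, 0.6, 0.1]
grip_width: 0.994
t 6.47 pos [ 596.  -174.2  -13.7] F [0.2 0.6 0.1] grip 84.9
turn [-0.001  0.001 -0.001] shift after turn [ 0.4  0.3 -0.2] shift now [ 0.4  0.3 -0.2]
```

View pics/w6.png

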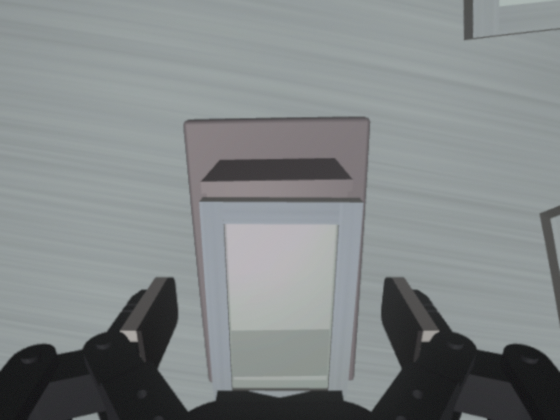

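View pics/c9.png

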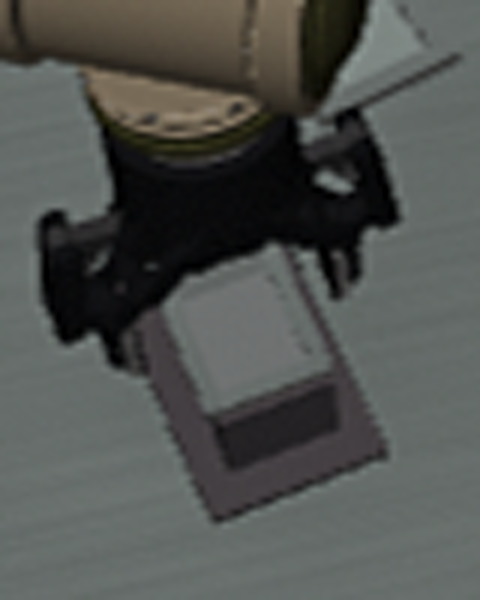

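The arm is below the nominal table level with no force, which confirms the offset. The pads now flank the plate. I'll close.

```bash
python3 -m handwheel '[{"grip":70,"tx":0,"ty":0,"tz":0,"wx":0,"wy":0,"wz":0},{"grip":62,"tx":0,"ty":0,"tz":0,"wx":0,"wy":0,"wz":0},{"grip":58,"tx":0,"ty":0,"tz":0,"wx":0,"wy":0,"wz":0},{"grip":50,"tx":0,"ty":0,"tz":0,"wx":0,"wy":0,"wz":0},{"grip":45,"tx":0,"ty":0,"tz":0,"wx":0,"wy":0,"wz":0},{"grip":45,"tx":0,"ty":0,"tz":0,"wx":0,"wy":0,"wz":0},{"grip":45,"tx":0,"ty":0,"tz":0,"wx":0,"wy":0,"wz":0},{"grip":45,"tx":0,"ty":0,"tz":0,"wx":0,"wy":0,"wz":0}]' 30;python3 -c "
from h import *
plan([596.5,-174.3,-14],0.17+np.pi/2);cap('wrist','w7')"
```

```text
time_s: 7.23
eef_pos: [596.6, -174.5, -12.4]
ee_rot: [-0.704, 0.705, 0.061, -0.06]
force: [-1.3, -0.1, 5.8]
grip_width: 0.648
t 7.23 pos [ 596.6 -174.5  -12.4] F [-1.3 -0.1  5.8] grip 55.3
turn [0.    0.001 0.   ] shift after turn [-0.   1.6  0.2] shift now [-0.   1.6  0.2]
```

View pics/w7.png

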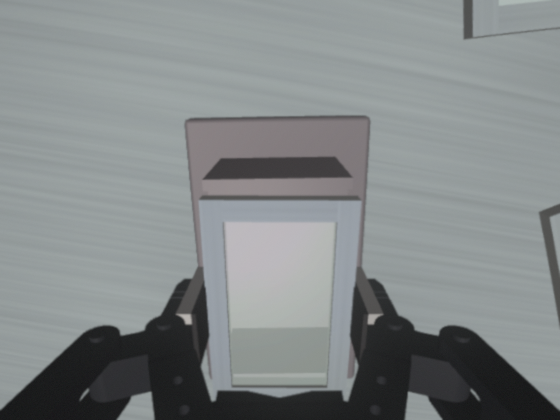

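The plate is gripped at 55.3 mm, with both pads on its long edges at mid-length. I'll lift.

```bash
python3 -m handwheel '[{"grip":45,"tx":0,"ty":-4,"tz":0,"wx":0,"wy":0,"wz":0},{"grip":45,"tx":0,"ty":-6,"tz":0,"wx":0,"wy":0,"wz":0},{"grip":45,"tx":0,"ty":-12,"tz":0,"wx":0,"wy":0,"wz":0},{"grip":45,"tx":0,"ty":-20,"tz":0,"wx":0,"wy":0,"wz":0},{"grip":45,"tx":0,"ty":-25,"tz":0,"wx":0,"wy":0,"wz":0},{"grip":45,"tx":0,"ty":-25,"tz":0,"wx":0,"wy":0,"wz":0},{"grip":45,"tx":0,"ty":-25,"tz":0,"wx":0,"wy":0,"wz":0},{"grip":45,"tx":0,"ty":-20,"tz":0,"wx":0,"wy":0,"wz":0},{"grip":45,"tx":0,"ty":-10,"tz":0,"wx":0,"wy":0,"wz":0},{"grip":45,"tx":0,"ty":0,"tz":0,"wx":0,"wy":0,"wz":0}]';python3 -c "
from h import *
plan([630,90,135],0.1+np.pi/2);cap('wrist','w8');cap('top','t8')"
```

```text
time_s: 8.12
eef_pos: [597.3, -174.8, 137.0]
ee_rot: [-0.704, 0.705, 0.062, -0.059]
force: [0.7, -0.9, -1.2]
grip_width: 0.649
t 8.12 pos [ 597.3 -174.8  137. ] F [ 0.7 -0.9 -1.2] grip 55.5
turn [0.003 0.071 0.004] shift after turn [ 59.    2.  260.2] shift now [ 77.4   1.5 255.4]
```

View pics/w8.png

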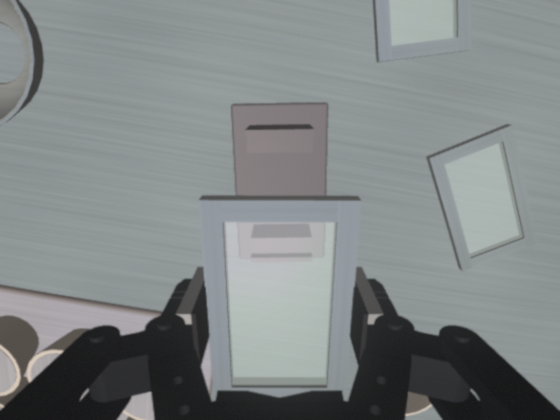

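```bash
python3 -m handwheel '[{"grip":45,"tx":0,"ty":0,"tz":10,"wx":0,"wy":0.035,"wz":0},{"grip":45,"tx":5,"ty":0,"tz":20,"wx":0,"wy":0.035,"wz":0},{"grip":45,"tx":8,"ty":0,"tz":33,"wx":0,"wy":0,"wz":0},{"grip":45,"tx":8,"ty":0,"tz":33,"wx":0,"wy":0,"wz":0},{"grip":45,"tx":8,"ty":0,"tz":33,"wx":0,"wy":0,"wz":0},{"grip":45,"tx":8,"ty":0,"tz":33,"wx":0,"wy":0,"wz":0},{"grip":45,"tx":8,"ty":0,"tz":33,"wx":0,"wy":0,"wz":0},{"grip":45,"tx":8,"ty":0,"tz":33,"wx":0,"wy":0,"wz":0},{"grip":45,"tx":6,"ty":0,"tz":20,"wx":0,"wy":0,"wz":0},{"grip":45,"tx":0,"ty":0,"tz":10,"wx":0,"wy":0,"wz":0}]';python3 -m handwheel '[{"grip":45,"tx":0,"ty":-10,"tz":0,"wx":0,"wy":0,"wz":0},{"grip":45,"tx":0,"ty":-10,"tz":0,"wx":0,"wy":0,"wz":0},{"grip":45,"tx":0,"ty":0,"tz":0,"wx":0,"wy":0,"wz":0}]';python3 -c "
from h import *
plan([646.5,226.4,135],0.1+np.pi/2);cap('wrist','w9')"
```

```text
time_s: 9.05
eef_pos: [627.0, 91.1, 132.1]
ee_rot: [0.706, -0.706, -0.036, 0.038]
force: [-0.3, -1.2, -0.6]
grip_width: 0.645
time_s: 9.3
eef_pos: [628.6, 86.8, 156.7]
ee_rot: [-0.706, 0.706, 0.037, -0.034]
force: [0.6, -0.3, -0.4]
grip_width: 0.648
t 9.3 pos [628.6  86.8 156.7] F [ 0.6 -0.3 -0.4] grip 55.4
turn [ 0.001 -0.     0.004] shift after turn [ 31.8  21.7 137.2] shift now [ 31.7  21.7 137.2]
```

View pics/w9.png

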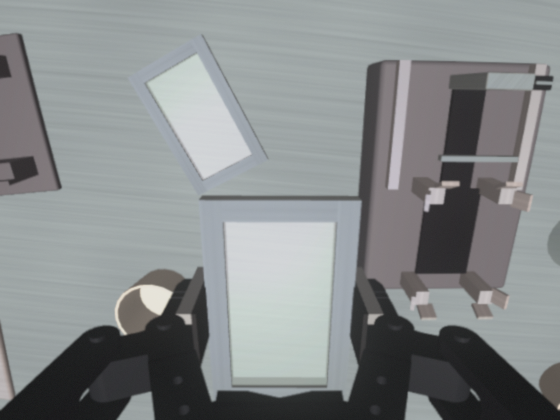

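```bash
python3 -c "
from h import *
crop('w9',355,50,560,200,3.9,'c10');crop('w9',355,170,560,325,3.8,'c11')"
```

```text
(no output)
```

View pics/c10.png

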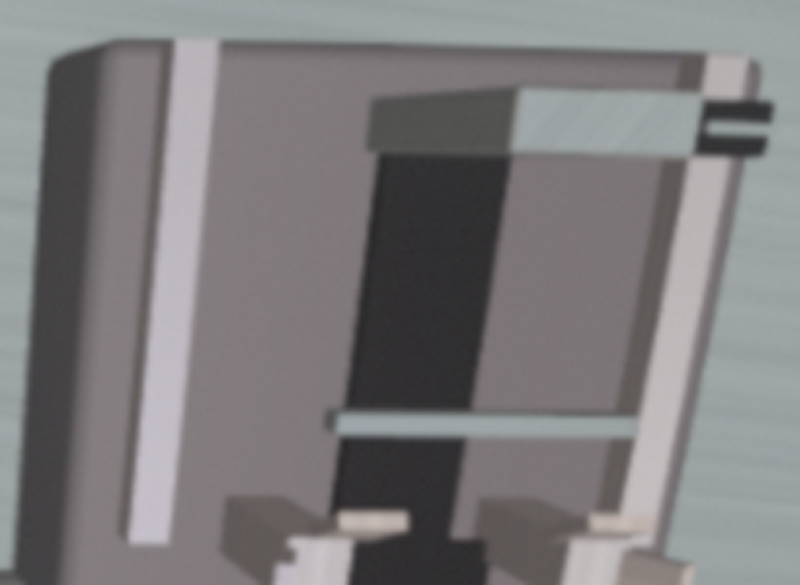

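View pics/c11.png

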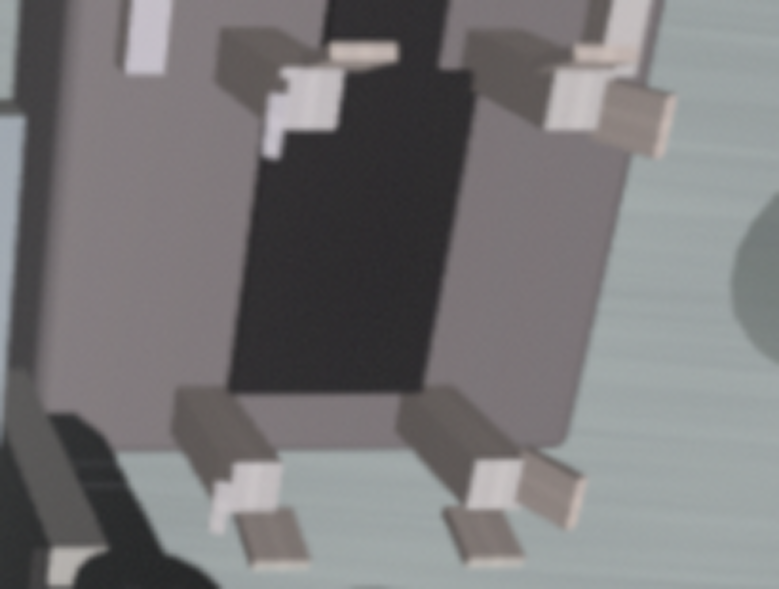

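```bash
cat > m2.py <<'E'
from h import *
from scipy.optimize import least_squares
a=lambda p:(np.array(p,float)+.5)/3.9-.5+[355,50]
b=lambda p:(np.array(p,float)+.5)/3.8-.5+[355,170]
P=[(a((518,88)),(-85,-15),110),(a((704,92)),(-85,15),110),(a((693,156)),(-75,15),110),(a((510,153)),(-75,-15),110),
(a((637,424)),(-25,43),64),(a((760,52)),(-95,65),55),(a((570,0)),0,0)][:6]
P+=[(b((570,446)),(95,65),55)]
W=np.array([w('w9',[p[0]],p[2])[0][:2] for p in P]);M=np.array([p[1] for p in P],float)
f=lambda q:(M@np.array([[np.cos(q[2]),np.sin(q[2])],[-np.sin(q[2]),np.cos(q[2])]])+q[:2]-W).ravel()
r=least_squares(f,[606,222,.1],loss='soft_l1');q=r.x;print(q.round(3));print(f(q).reshape(-1,2).round(1))
pl=w('w9',[b(p) for p in [(312,98),(577,98),(257,487),(495,484)]],88);print(pl.round(1),pl.mean(0))
c,s=np.cos(q[2]),np.sin(q[2]);R=np.array([[c,-s],[s,c]])
print('nest',q[:2]+R@[40,0]); print('pillars in nest frame',((pl[:,:2]-q[:2])@R-[40,0]).round(1))
for nm,y in (('rail-',(a((197,42)),a((150,540)))),): print(nm,((w('w9',y,63)[:,:2]-q[:2])@R).round(1))
mk=w('w9',[a((737,128)),a((735,101)),a((733,155))],69)[:,:2];print('marker',((mk-q[:2])@R).round(1))
# plate in tool
plc=w('w9',[(201,198),(361,198),(347,399),(211,399)],156.7+43+13);
E
python3 m2.py
```

```text
[6.07337e+02 2.21659e+02 1.01000e-01]
[[-0.5 -0.4]
 [-0.4  0.1]
 [ 0.2  0. ]
 [ 0.  -0.6]
 [ 0.1 -2.4]
 [-0.5  2.7]
 [ 2.2  1.2]]
[[607.7 196.1  88. ]
 [602.5 247.3  88. ]
 [691.3 205.   88. ]
 [686.1 255.5  88. ]] [646.90168258 225.95298338  88.        ]
nest [647.13328402 225.69243597]
pillars in nest frame [[-42.2 -25.5]
 [-42.3  26. ]
 [ 41.8 -25.1]
 [ 41.8  25.7]]
rail- [[-93.6 -49.3]
 [ -0.8 -49.3]]
marker [[-80.6  50.5]
 [-85.2  49.1]
 [-75.8  50.7]]
```

```bash
python3 -m handwheel '[{"grip":45,"tx":3,"ty":0,"tz":13,"wx":0,"wy":0,"wz":0},{"grip":45,"tx":6,"ty":0,"tz":25,"wx":0,"wy":0,"wz":0},{"grip":45,"tx":7,"ty":0,"tz":30,"wx":0,"wy":0,"wz":0},{"grip":45,"tx":7,"ty":0,"tz":30,"wx":0,"wy":0,"wz":0},{"grip":45,"tx":6,"ty":0,"tz":25,"wx":0,"wy":0,"wz":0},{"grip":45,"tx":3,"ty":0,"tz":14,"wx":0,"wy":0,"wz":0},{"grip":45,"tx":0,"ty":0,"tz":0,"wx":0,"wy":0,"wz":0},{"grip":45,"tx":0,"ty":0,"tz":0,"wx":0,"wy":0,"wz":0}]';python3 -c "
from h import *
plan([647,225.8,60],0.101+np.pi/2);cap('wrist','w10')"
```

```text
time_s: 10.02
eef_pos: [645.4, 228.1, 153.4]
ee_rot: [-0.706, 0.706, 0.036, -0.036]
force: [-0.3, 0.3, -1.2]
grip_width: 0.65
t 10.02 pos [645.4 228.1 153.4] F [-0.3  0.3 -1.2] grip 55.5
turn [ 0.     0.001 -0.001] shift after turn [ 1.4 93.4 -2.5] shift now [ 1.5 93.4 -2.4]
```

View pics/w10.png

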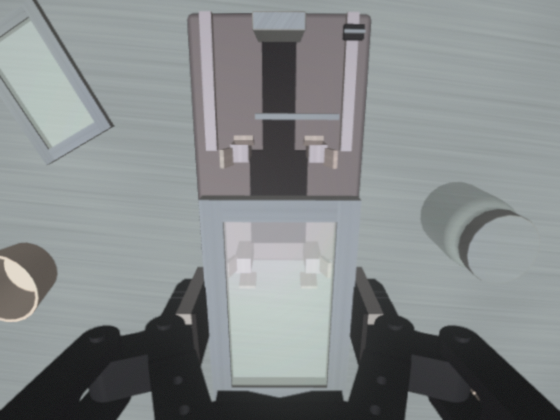

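```bash
python3 -m handwheel '[{"grip":45,"tx":1,"ty":12,"tz":-2,"wx":0,"wy":0,"wz":0},{"grip":45,"tx":0,"ty":20,"tz":0,"wx":0,"wy":0,"wz":0},{"grip":45,"tx":0,"ty":25,"tz":0,"wx":0,"wy":0,"wz":0},{"grip":45,"tx":0,"ty":20,"tz":0,"wx":0,"wy":0,"wz":0},{"grip":45,"tx":0,"ty":11,"tz":0,"wx":0,"wy":0,"wz":0},{"grip":45,"tx":0,"ty":5,"tz":0,"wx":0,"wy":0,"wz":0},{"grip":45,"tx":0,"ty":0,"tz":0,"wx":0,"wy":0,"wz":0},{"grip":45,"tx":0,"ty":0,"tz":0,"wx":0,"wy":0,"wz":0}]';python3 -c "
from h import *
plan([647,225.8,60],0.101+np.pi/2);cap('wrist','w11');plan([647,225.8,60],0.101+np.pi/2);crop('w11',170,60,390,400,2.2,'c12')
cap('top','t11');crop('top',0,0,1,1,1,'x') if 0 else None
"
```

```text
time_s: 10.73
eef_pos: [647.3, 225.6, 62.1]
ee_rot: [0.706, -0.706, -0.036, 0.035]
force: [-0.6, -0.0, -0.6]
grip_width: 0.645
t 10.73 pos [647.3 225.6  62.1] F [-0.6 -0.  -0.6] grip 55.1
turn [-0.    -0.     0.001] shift after turn [-0.3  2.1  0.2] shift now [-0.3  2.1  0.2]
t 10.78 pos [647.5 225.8  62.5] F [-0.3 -0.3  0.1] grip 55.2
turn [-0.    -0.     0.002] shift after turn [-0.5  2.5  0.1] shift now [-0.5  2.5  0.1]
```

View pics/w11.png

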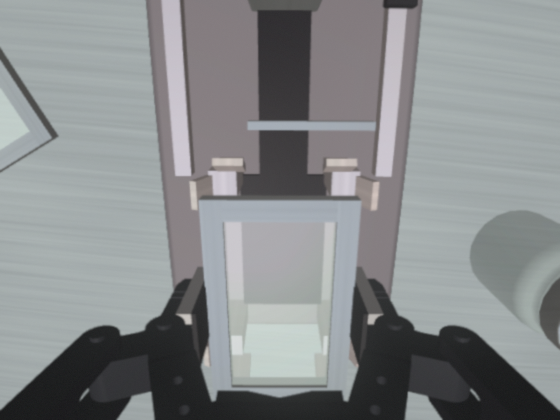

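View pics/c12.png

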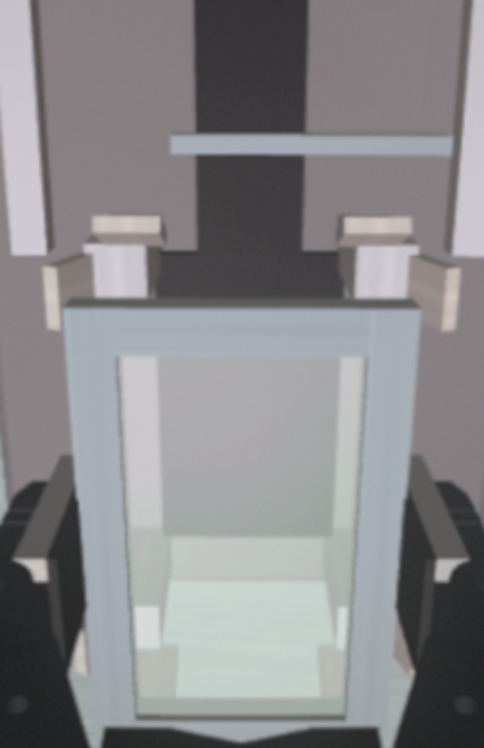

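```bash
python3 -c "
from h import *
a=lambda P:(np.array(P,float)+.5)/2.2-.5+[170,60]
c,s=np.cos(.101),np.sin(.101);R=np.array([[c,-s],[s,c]]);n=np.array([647,225.8])
f=lambda X:((X[:,:2]-n)@R).round(1).tolist()
print('side guides',f(w('w11',a([(45,267),(460,266)]),98)))
print('front guides z98',f(w('w11',a([(93,216),(162,216),(343,217),(411,217)]),98)))
print('plate',f(w('w11',a([(67,308),(418,308),(382,727),(105,727)]),120.5)))
print('pointer',f(w('w11',a([(452,145)]),64)))
print('pillars',f(w('w11',a([(93,298),(148,298),(356,298),(412,298)]),88)))
"
```

```text
side guides [[-45.8, -37.2], [-46.0, 38.4]]
front guides z98 [[-55.1, -27.9], [-55.1, -15.6], [-54.9, 16.7], [-54.9, 28.9]]
plate [[-44.8, -28.5], [-44.8, 26.0], [38.8, 25.4], [38.8, -27.5]]
pointer [[-64.5, 44.1]]
pillars [[-37.0, -30.7], [-37.0, -19.8], [-37.0, 21.2], [-37.0, 32.3]]
```

```bash
python3 -m handwheel '[{"grip":45,"tx":-0.3,"ty":0,"tz":1.6,"wx":0,"wy":0,"wz":0},{"grip":45,"tx":0,"ty":5,"tz":0,"wx":0,"wy":0,"wz":0},{"grip":45,"tx":0,"ty":5,"tz":0,"wx":0,"wy":0,"wz":0},{"grip":45,"tx":0,"ty":4,"tz":0,"wx":0,"wy":0,"wz":0},{"grip":45,"tx":0,"ty":3,"tz":0,"wx":0,"wy":0,"wz":0},{"grip":45,"tx":0,"ty":0,"tz":0,"wx":0,"wy":0,"wz":0},{"grip":45,"tx":0,"ty":0,"tz":0,"wx":0,"wy":0,"wz":0}]';python3 -c "
from h import *
plan([647,227.4,35.5],0.101+np.pi/2);cap('wrist','w12');crop('w12',170,60,390,400,2.2,'c13')
"
```

```text
time_s: 11.42
eef_pos: [646.2, 227.4, 43.8]
ee_rot: [-0.706, 0.706, 0.036, -0.036]
force: [-0.2, -0.3, -0.9]
grip_width: 0.641
t 11.42 pos [646.2 227.4  43.8] F [-0.2 -0.3 -0.9] grip 54.8
turn [ 0.  0. -0.] shift after turn [ 0.8  8.3 -0.1] shift now [ 0.8  8.3 -0.1]
```

View pics/c13.png

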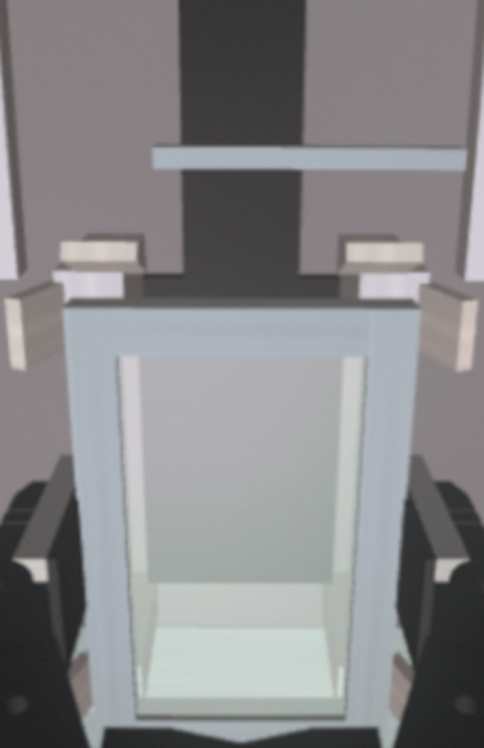

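The plate is centred between the front guides: the guides centre on crop column 240 and the plate on 242. I'll lower slowly.

```bash
python3 -m handwheel '[{"grip":45,"tx":0.3,"ty":2,"tz":0,"wx":0,"wy":0,"wz":0},{"grip":45,"tx":0,"ty":2,"tz":0,"wx":0,"wy":0,"wz":0},{"grip":45,"tx":0,"ty":1.5,"tz":0,"wx":0,"wy":0,"wz":0},{"grip":45,"tx":0,"ty":1,"tz":0,"wx":0,"wy":0,"wz":0},{"grip":45,"tx":0,"ty":0,"tz":0,"wx":0,"wy":0,"wz":0}]';python3 -m handwheel '[{"grip":45,"tx":0,"ty":0.7,"tz":0,"wx":0,"wy":0,"wz":0},{"grip":45,"tx":0,"ty":0,"tz":0,"wx":0,"wy":0,"wz":0}]'; python3 -m handwheel '[{"grip":45,"tx":0,"ty":0.7,"tz":0,"wx":0,"wy":0,"wz":0},{"grip":45,"tx":0,"ty":0,"tz":0,"wx":0,"wy":0,"wz":0}]'; python3 -c "
from h import *
plan([647,227.4,35.5],0.101+np.pi/2);cap('wrist','w13');cap('scene','s13');crop('w13',170,60,390,400,2.2,'c14');crop('s13',325,165,425,265,6,'c15')
"
```

```text
time_s: 11.88
eef_pos: [646.5, 227.4, 37.3]
ee_rot: [-0.706, 0.706, 0.036, -0.036]
force: [-0.1, -1.1, -0.4]
grip_width: 0.648
time_s: 12.05
eef_pos: [646.6, 227.5, 36.9]
ee_rot: [0.706, -0.706, -0.036, 0.036]
force: [-0.3, 0.4, -0.5]
grip_width: 0.643
time_s: 12.22
eef_pos: [646.6, 227.5, 36.1]
ee_rot: [-0.706, 0.706, 0.036, -0.036]
force: [-0.3, -0.2, -0.7]
grip_width: 0.647
t 12.22 pos [646.6 227.5  36.1] F [-0.3 -0.2 -0.7] grip 55.2
turn [ 0.  0. -0.] shift after turn [ 0.4  0.6 -0.1] shift now [ 0.4  0.6 -0.1]
```

View pics/c14.png

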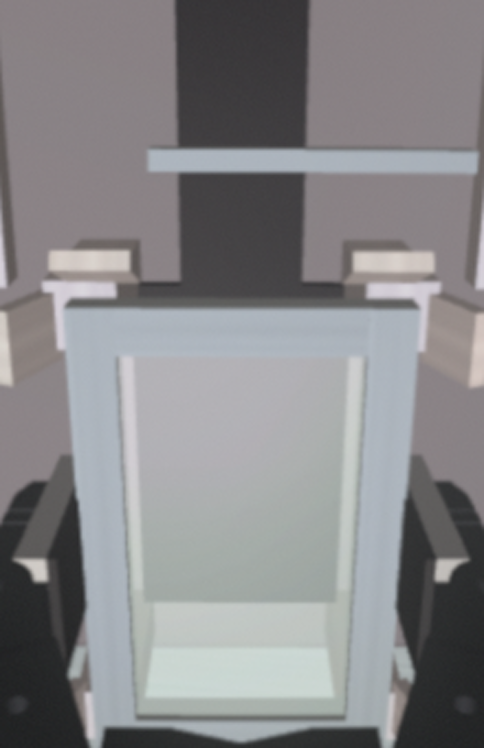

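View pics/c15.png

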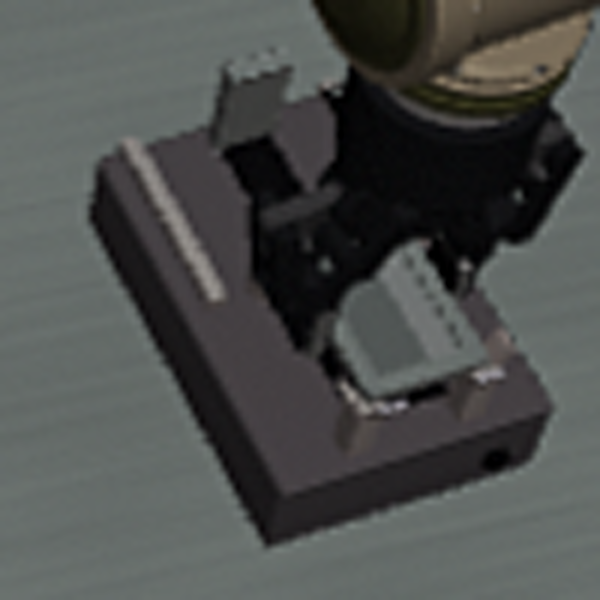

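```bash
python3 -m handwheel '[{"grip":45,"tx":0.2,"ty":0.8,"tz":0,"wx":0,"wy":0,"wz":0},{"grip":45,"tx":0,"ty":0,"tz":0,"wx":0,"wy":0,"wz":0}]'; python3 -m handwheel '[{"grip":45,"tx":0,"ty":0.8,"tz":0,"wx":0,"wy":0,"wz":0},{"grip":45,"tx":0,"ty":0,"tz":0,"wx":0,"wy":0,"wz":0}]'
```

```text
time_s: 12.48
eef_pos: [646.9, 227.5, 35.6]
ee_rot: [0.706, -0.706, -0.036, 0.036]
force: [-0.5, 0.4, -0.0]
grip_width: 0.651
time_s: 12.65
eef_pos: [646.9, 227.5, 35.6]
ee_rot: [-0.706, 0.706, 0.036, -0.036]
force: [-3.5, -1.6, 6.9]
grip_width: 0.647
```

Contact came at z=35.6, exactly the predicted height, with 6.9 N upward. I'll release.

```bash
python3 -m handwheel '[{"grip":57,"tx":0,"ty":0,"tz":0,"wx":0,"wy":0,"wz":0},{"grip":60,"tx":0,"ty":0,"tz":0,"wx":0,"wy":0,"wz":0},{"grip":70,"tx":0,"ty":0,"tz":0,"wx":0,"wy":0,"wz":0},{"grip":80,"tx":0,"ty":0,"tz":0,"wx":0,"wy":0,"wz":0},{"grip":80,"tx":0,"ty":0,"tz":0,"wx":0,"wy":0,"wz":0},{"grip":80,"tx":0,"ty":0,"tz":0,"wx":0,"wy":0,"wz":0}]'; python3 -c "
from h import *
cap('wrist','w14');cap('scene','s14');crop('w14',170,60,390,400,2.2,'c16');crop('s14',325,165,425,265,6,'c17')
"
```

```text
time_s: 13.15
eef_pos: [646.8, 227.5, 34.5]
ee_rot: [-0.706, 0.706, 0.036, -0.036]
force: [-0.4, 0.3, -0.1]
grip_width: 0.934
```

View pics/c16.png

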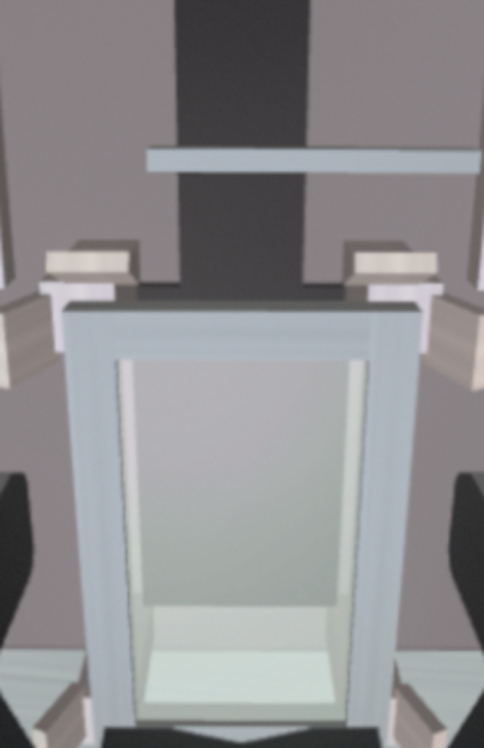

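View pics/c17.png

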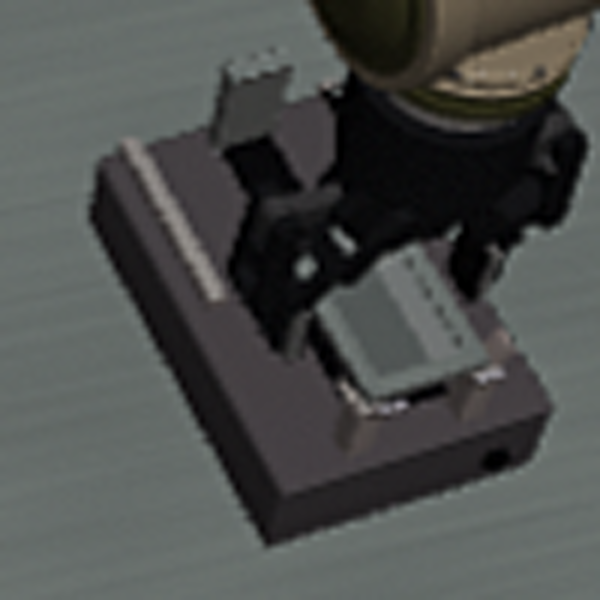

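```bash
python3 -m handwheel '[{"grip":85,"tx":0,"ty":-10,"tz":0,"wx":0,"wy":0,"wz":0},{"grip":85,"tx":0,"ty":-20,"tz":0,"wx":0,"wy":0,"wz":0},{"grip":85,"tx":0,"ty":-30,"tz":0,"wx":0,"wy":0,"wz":0},{"grip":85,"tx":0,"ty":-35,"tz":0,"wx":0,"wy":0,"wz":0},{"grip":85,"tx":-10,"ty":-35,"tz":0,"wx":0,"wy":0,"wz":0},{"grip":85,"tx":-20,"ty":-15,"tz":0,"wx":0,"wy":0,"wz":0},{"grip":85,"tx":-20,"ty":0,"tz":0,"wx":0,"wy":0,"wz":0},{"grip":85,"tx":-10,"ty":0,"tz":0,"wx":0,"wy":0,"wz":0},{"grip":85,"tx":0,"ty":0,"tz":0,"wx":0,"wy":0,"wz":0},{"grip":85,"tx":0,"ty":0,"tz":0,"wx":0,"wy":0,"wz":0}]'; python3 -c "
from h import *
cap('wrist','w15');cap('scene','s15');cap('top','t15');crop('s15',325,165,425,265,6,'c18')
"
```

```text
time_s: 14.08
eef_pos: [587.3, 221.5, 180.6]
ee_rot: [0.706, -0.706, -0.036, 0.035]
force: [-0.3, 0.1, -0.4]
grip_width: 0.999
```

View pics/w15.png

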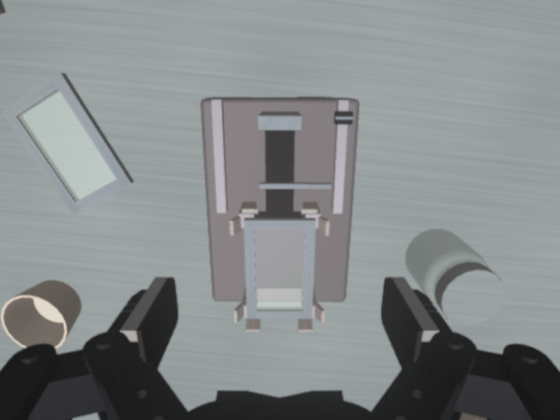

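View pics/c18.png

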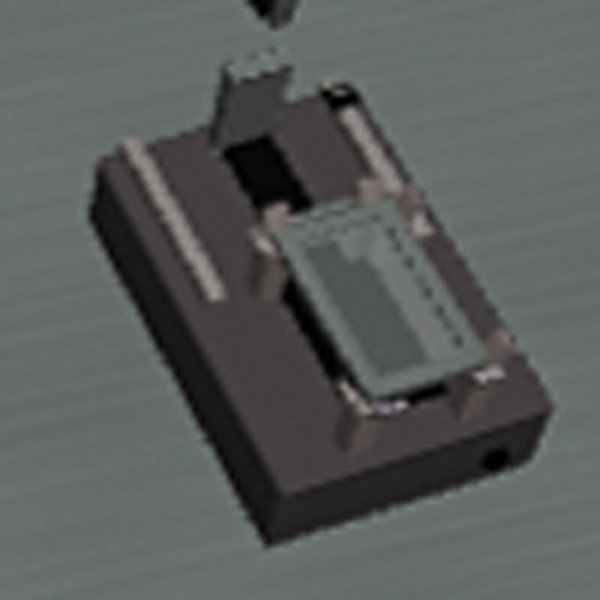

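```bash
python3 -c "
from h import *
crop('w15',190,85,370,215,4.2,'c19');crop('w15',220,195,340,335,4.2,'c20')
"
```

```text
(no output)
```

View pics/c19.png

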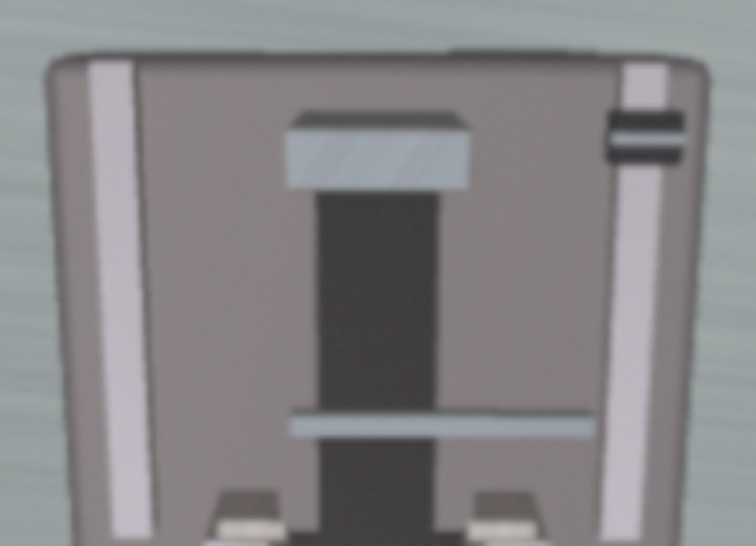

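View pics/c20.png

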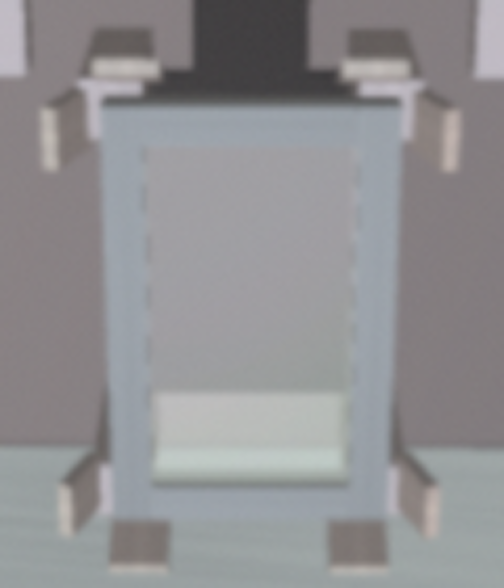

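```bash
python3 -c "
from h import *
a=lambda P:(np.array(P,float)+.5)/4.2-.5+[220,195]
b=lambda P:(np.array(P,float)+.5)/4.2-.5+[190,85]
c,s=np.cos(.101),np.sin(.101);R=np.array([[c,-s],[s,c]]);n=np.array([647,226.2])
f=lambda X:((X[:,:2]-n)@R).round(1).tolist()
F=lambda P,z:f(w('w15',P,z))
print('plate',F(a([(103,108),(398,108),(388,520),(108,520)]),94))
print('guides front z98',F(a([(90,60),(158,60),(343,60),(411,60)]),98),'side',F(a([(42,107),(460,107),(60,485),(438,485)]),98))
print('rear guides top',F(a([(110,571),(168,571),(332,571),(388,571)]),98))
print('tabtop',F(b([(288,130),(469,130),(469,189),(288,189)]),110))
print('pointer mid',F(b([(595,427)]),64),'ridge',F(b([(648,139)]),70),F(b([(648,139)]),69),'block',F(b([(645,113),(645,163)]),69))
"
```

```text
plate [[-44.4, -27.2], [-44.4, 27.3], [45.2, 28.2], [45.2, -29.0]]
guides front z98 [[-55.0, -28.9], [-55.0, -16.6], [-55.1, 16.7], [-55.1, 28.9]] side [[-46.0, -37.9], [-46.1, 38.1], [34.2, -37.9], [34.1, 37.4]]
rear guides top [[54.7, -28.6], [54.7, -16.7], [54.6, 16.7], [54.7, 28.1]]
tabtop [[-124.5, -14.0], [-124.5, 14.7], [-115.2, 14.8], [-115.2, -14.2]]
pointer mid [[-63.8, 43.6]] ridge [[-120.4, 50.2]] [[-120.3, 50.3]] block [[-125.0, 49.5], [-115.9, 50.0]]
```

```bash
cat > ov.py <<'E'
from h import *
import sys
def ov(fn,x0,y0,x1,y1,s,out,dx=0,dy=0,zr=0,dyaw=0,off=(0,0)):
    yaw=.101; n=np.array([647,226.2]); c,sn=np.cos(yaw),np.sin(yaw);R=np.array([[c,-sn],[sn,c]])
    im=cv2.imread('pics/'+fn+'.png')[y0:y1,x0:x1];im=cv2.resize(im,None,fx=s,fy=s,interpolation=cv2.INTER_CUBIC)
    def poly(P,col):
        X=np.array([[*(n+R@np.array(p[:2])),p[2]] for p in P]);q=((proj(fn,X)+off-[x0,y0]+.5)*s-.5).round().astype(int)
        cv2.polylines(im,[q.reshape(-1,1,2)],True,col,1)
    z=lambda x,z0:z0+zr*(x+45)/90
    for hx,hy,z0,col in ((45,28,94,(0,0,255)),(37,20,94,(0,255,255))):
        poly([(sx*hx+dx,sy*hy+dy,z(sx*hx,z0)) for sx,sy in((-1,-1),(1,-1),(1,1),(-1,1))],col)
    poly([(-40+x,y,55) for x,y in((-95,-65),(95,-65),(95,65),(-95,65))],(255,0,0))
    poly([(-40+x,y,110) for x,y in((-85,-15),(-75,-15),(-75,15),(-85,15))],(0,255,0))
    cv2.imwrite('pics/'+out+'.png',im)
ov('w15',190,85,370,335,2.4*1.3,'o1',dx=0.4)
ov('s15',325,165,425,265,6,'o2',dx=0.4)
E
python3 ov.py
```

```text
(no output)
```

View pics/o1.png

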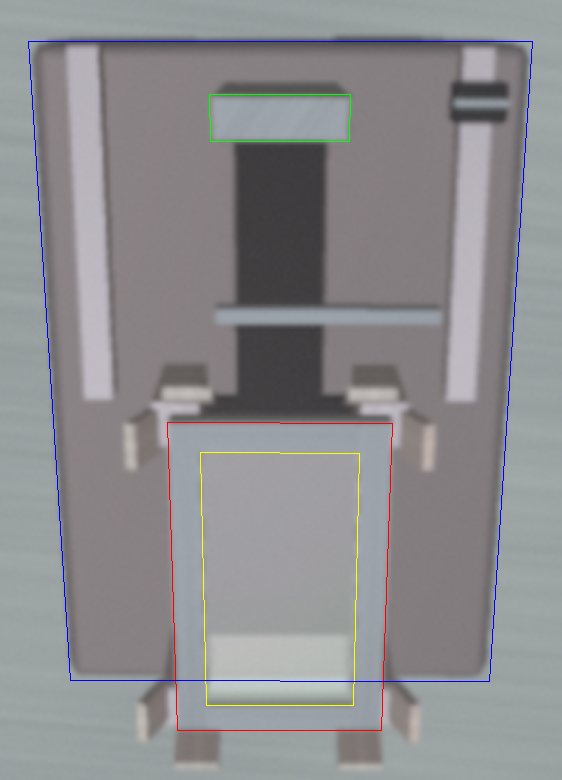

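View pics/o2.png

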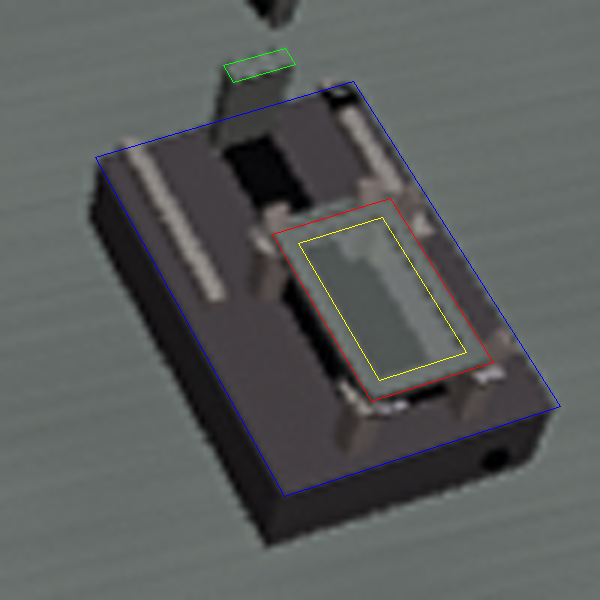

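The overlays of a level, seated plate match in both views, so the plate is home. Next is the shutter. I'll turn the wrist 90° so the jaw axis lies along the viewer's x.

```bash
python3 -m handwheel '[{"grip":40,"tx":0,"ty":0,"tz":0,"wx":0,"wy":0.12,"wz":0},{"grip":40,"tx":0,"ty":0,"tz":0,"wx":0,"wy":0.12,"wz":0},{"grip":40,"tx":0,"ty":0,"tz":0,"wx":0,"wy":0.12,"wz":0},{"grip":40,"tx":0,"ty":0,"tz":0,"wx":0,"wy":0.12,"wz":0},{"grip":40,"tx":0,"ty":0,"tz":0,"wx":0,"wy":0.12,"wz":0},{"grip":40,"tx":0,"ty":0,"tz":0,"wx":0,"wy":0.12,"wz":0},{"grip":40,"tx":0,"ty":0,"tz":0,"wx":0,"wy":0.12,"wz":0},{"grip":40,"tx":0,"ty":0,"tz":0,"wx":0,"wy":0.12,"wz":0},{"grip":40,"tx":0,"ty":0,"tz":0,"wx":0,"wy":0.12,"wz":0},{"grip":40,"tx":0,"ty":0,"tz":0,"wx":0,"wy":0.12,"wz":0}]';python3 -m handwheel '[{"grip":40,"tx":0,"ty":0,"tz":0,"wx":0,"wy":0.12,"wz":0},{"grip":40,"tx":0,"ty":0,"tz":0,"wx":0,"wy":0.12,"wz":0},{"grip":40,"tx":0,"ty":0,"tz":0,"wx":0,"wy":0.12,"wz":0},{"grip":40,"tx":0,"ty":0,"tz":0,"wx":0,"wy":0,"wz":0},{"grip":40,"tx":0,"ty":0,"tz":0,"wx":0,"wy":0,"wz":0}]';python3 -c "
from h import *
plan([527.6,214.1,130],0.101)"
```

```text
time_s: 15.07
eef_pos: [587.6, 221.4, 179.1]
ee_rot: [-0.602, 0.602, -0.371, 0.371]
force: [-0.1, 0.8, -0.3]
grip_width: 0.467
time_s: 15.48
eef_pos: [587.4, 221.4, 179.2]
ee_rot: [-0.528, 0.528, -0.47, 0.47]
force: [-0.9, -0.3, 0.3]
grip_width: 0.471
t 15.48 pos [587.4 221.4 179.2] F [-0.9 -0.3  0.3] grip 40.2
turn [0.    0.014 0.   ] shift after turn [  1.2  49.2 -60.3] shift now [  0.4  49.3 -60.2]
```

```bash
python3 -m handwheel '[{"grip":40,"tx":1,"ty":0,"tz":-15,"wx":0,"wy":0.014,"wz":0},{"grip":40,"tx":0,"ty":0,"tz":-30,"wx":0,"wy":0,"wz":0},{"grip":40,"tx":0,"ty":14,"tz":-15,"wx":0,"wy":0,"wz":0},{"grip":40,"tx":0,"ty":20,"tz":0,"wx":0,"wy":0,"wz":0},{"grip":40,"tx":0,"ty":15,"tz":0,"wx":0,"wy":0,"wz":0},{"grip":40,"tx":0,"ty":0,"tz":0,"wx":0,"wy":0,"wz":0},{"grip":40,"tx":0,"ty":0,"tz":0,"wx":0,"wy":0,"wz":0}]';python3 -c "
from h import *
plan([527.6,214.1,35],0.101);cap('wrist','w16');cap('top','t16');cap('scene','s16');crop('s16',325,155,425,255,6,'c21')"
```

```text
time_s: 16.07
eef_pos: [527.6, 214.3, 130.5]
ee_rot: [-0.524, 0.525, -0.475, 0.474]
force: [0.4, -0.4, 0.3]
grip_width: 0.472
t 16.07 pos [527.6 214.3 130.5] F [ 0.4 -0.4  0.3] grip 40.3
turn [ 0.001 -0.001  0.   ] shift after turn [ 0.2 95.5 -0. ] shift now [ 0.2 95.5  0. ]
```

View pics/w16.png

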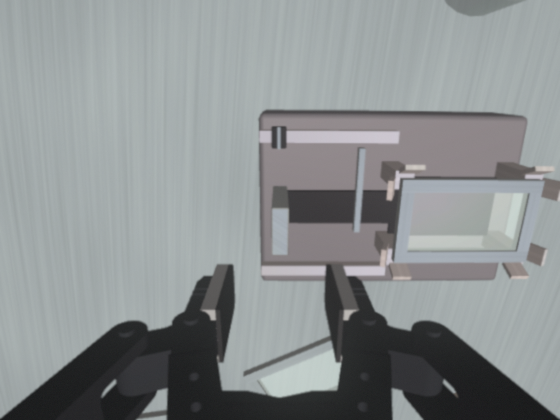

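View pics/c21.png

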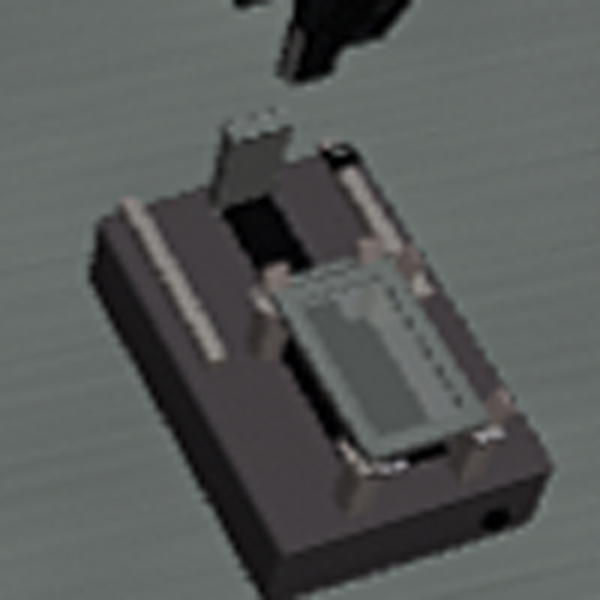

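```bash
python3 -m handwheel '[{"grip":40,"tx":0,"ty":15,"tz":0,"wx":0,"wy":0,"wz":0},{"grip":40,"tx":0,"ty":20,"tz":0,"wx":0,"wy":0,"wz":0},{"grip":40,"tx":0,"ty":15,"tz":0,"wx":0,"wy":0,"wz":0},{"grip":40,"tx":0,"ty":0,"tz":0,"wx":0,"wy":0,"wz":0},{"grip":40,"tx":0,"ty":0,"tz":0,"wx":0,"wy":0,"wz":0}]';python3 -c "
from h import *
plan([527.6,214.1,35],0.101);cap('wrist','w17')"
```

```text
time_s: 16.63
eef_pos: [527.8, 214.4, 81.1]
ee_rot: [0.524, -0.524, 0.475, -0.475]
force: [-0.2, -0.0, 0.1]
grip_width: 0.467
t 16.63 pos [527.8 214.4  81.1] F [-0.2 -0.   0.1] grip 39.9
turn [-0.    -0.003  0.   ] shift after turn [ 0.3 46.1 -0.3] shift now [ 0.3 46.1 -0.3]
```

View pics/w17.png

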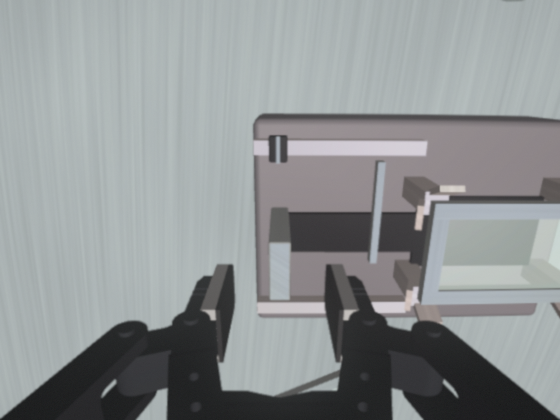

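```bash
python3 -m handwheel '[{"grip":40,"tx":0,"ty":12,"tz":0,"wx":0,"wy":0,"wz":0},{"grip":40,"tx":0,"ty":16,"tz":0,"wx":0,"wy":0,"wz":0},{"grip":40,"tx":0,"ty":12,"tz":0,"wx":0,"wy":0,"wz":0},{"grip":40,"tx":0,"ty":6,"tz":0,"wx":0,"wy":0,"wz":0},{"grip":40,"tx":0,"ty":0,"tz":0,"wx":0,"wy":0,"wz":0},{"grip":40,"tx":0,"ty":0,"tz":0,"wx":0,"wy":0,"wz":0}]';python3 -c "
from h import *
plan([527.6,214.1,35],0.101);cap('wrist','w18');cap('scene','s18');crop('s18',325,145,425,245,6,'c22')"
```

```text
time_s: 17.18
eef_pos: [528.2, 214.5, 35.7]
ee_rot: [0.524, -0.523, 0.475, -0.475]
force: [-0.9, -0.0, 0.2]
grip_width: 0.47
t 17.18 pos [528.2 214.5  35.7] F [-0.9 -0.   0.2] grip 40.1
turn [-0.002 -0.003 -0.   ] shift after turn [ 0.3  0.7 -0.6] shift now [ 0.3  0.7 -0.6]
```

View pics/w18.png

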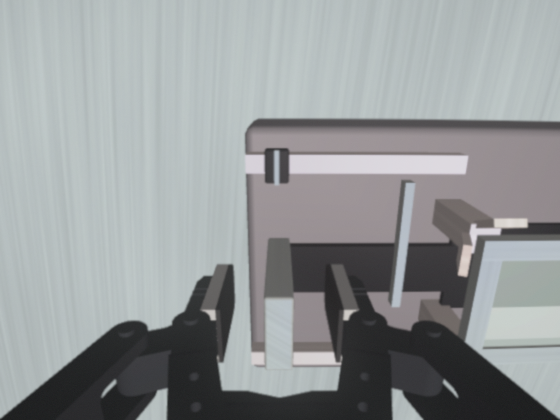

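View pics/c22.png

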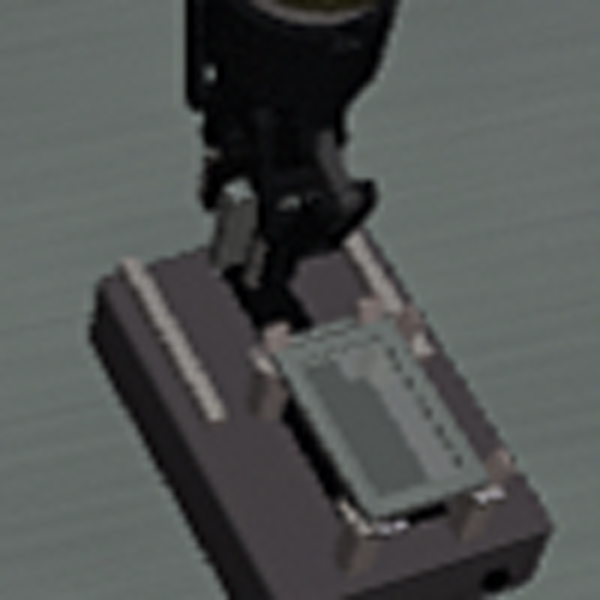

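The tab stands between the fingers at columns 265–293. I'll pinch it with 60 N.

```bash
python3 -m handwheel '[{"grip":25,"tx":0,"ty":0,"tz":0,"wx":0,"wy":0,"wz":0},{"grip":15,"tx":0,"ty":0,"tz":0,"wx":0,"wy":0,"wz":0},{"grip":5,"tx":0,"ty":0,"tz":0,"wx":0,"wy":0,"wz":0},{"grip":0,"tx":0,"ty":0,"tz":0,"wx":0,"wy":0,"wz":0},{"grip":0,"tx":0,"ty":0,"tz":0,"wx":0,"wy":0,"wz":0},{"grip":0,"tx":0,"ty":0,"tz":0,"wx":0,"wy":0,"wz":0}]' 60;python3 -c "
from h import *
plan([527.6,214.1,35],0.101)"
```

```text
time_s: 17.78
eef_pos: [527.9, 214.4, 35.2]
ee_rot: [0.524, -0.524, 0.475, -0.475]
force: [-1.4, -0.8, 5.7]
grip_width: 0.103
t 17.78 pos [527.9 214.4  35.2] F [-1.4 -0.8  5.7] grip 8.8
turn [-0.001 -0.003 -0.   ] shift after turn [ 0.3  0.2 -0.3] shift now [ 0.3  0.2 -0.3]
```

```bash
python3 -m handwheel '[{"grip":0,"tx":0,"ty":0,"tz":-2,"wx":0,"wy":0,"wz":0},{"grip":0,"tx":0,"ty":0,"tz":-4,"wx":0,"wy":0,"wz":0},{"grip":0,"tx":0,"ty":0,"tz":-6,"wx":0,"wy":0,"wz":0},{"grip":0,"tx":0,"ty":0,"tz":-8,"wx":0,"wy":0,"wz":0},{"grip":0,"tx":0,"ty":0,"tz":-8,"wx":0,"wy":0,"wz":0},{"grip":0,"tx":0,"ty":0,"tz":-8,"wx":0,"wy":0,"wz":0},{"grip":0,"tx":0,"ty":0,"tz":-7,"wx":0,"wy":0,"wz":0},{"grip":0,"tx":0,"ty":0,"tz":-5,"wx":0,"wy":0,"wz":0},{"grip":0,"tx":0,"ty":0,"tz":-4,"wx":0,"wy":0,"wz":0},{"grip":0,"tx":0,"ty":0,"tz":0,"wx":0,"wy":0,"wz":0}]';python3 -m handwheel '[{"grip":0,"tx":0,"ty":0,"tz":0,"wx":0,"wy":0,"wz":0}]';python3 -c "
from h import *
plan([527.6-56*np.cos(.101),214.1-56*np.sin(.101),35],0.101);cap('wrist','w19');cap('top','t19');cap('scene','s19');crop('t19',160,155,240,260,6,'c23')"
```

```text
time_s: 18.62
eef_pos: [476.4, 209.4, 35.2]
ee_rot: [0.525, -0.523, 0.474, -0.476]
force: [8.3, 1.5, 2.4]
grip_width: 0.108
time_s: 18.7
eef_pos: [476.8, 209.5, 35.2]
ee_rot: [0.525, -0.523, 0.474, -0.476]
force: [8.0, 1.5, 2.8]
grip_width: 0.108
t 18.7 pos [476.8 209.5  35.2] F [8.  1.5 2.8] grip 9.2
turn [-0.004 -0.003 -0.   ] shift after turn [ 0.5  0.2 -5. ] shift now [ 0.5  0.2 -5. ]
```

View pics/w19.png

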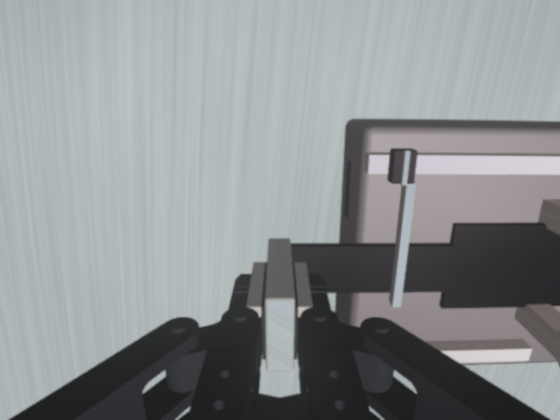

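View pics/c23.png

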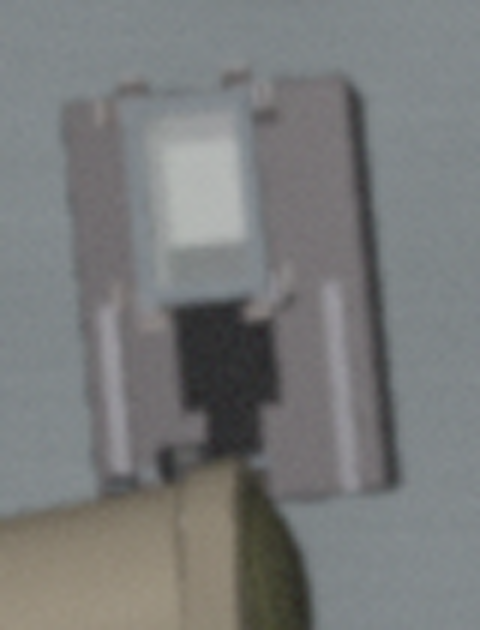

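```bash
python3 -c "
from h import *
crop('w19',360,130,450,320,4,'c24')"
```

```text
(no output)
```

View pics/c24.png

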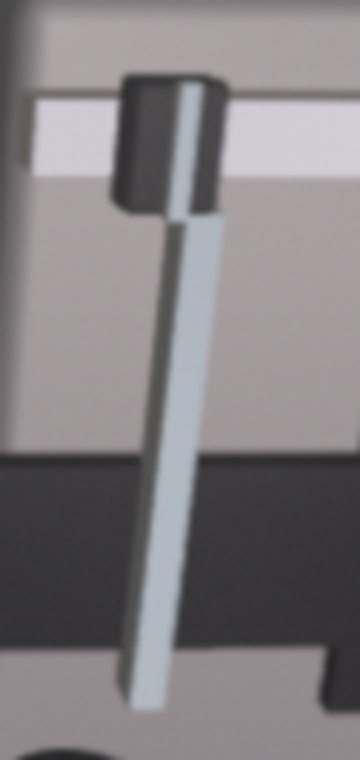

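```bash
cat > m3.py <<'E'
from h import *
import sys
def run(fn,a,ptr,rid):
    c,s=np.cos(.101),np.sin(.101);R=np.array([[c,-s],[s,c]]);n=np.array([607.2,222.2])
    f=lambda P,z:((w(fn,a(P),z)[:,:2]-n)@R).round(1).tolist()
    for z in (64,66): print('ptr',z,f(ptr,z))
    for z in (69,70): print('ridge',z,f(rid,z))
if __name__=='__main__':
    run('w19',lambda P:(np.array(P,float)+.5)/4-.5+[360,130],[(204,215),(149,708)],[(178,220),(191,83)])
E
python3 m3.py
```

```text
ptr 64 [[-75.2, 42.2], [-74.9, -18.4]]
ptr 66 [[-76.0, 42.7], [-75.7, -17.1]]
ridge 69 [[-79.8, 43.0], [-79.9, 57.1]]
ridge 70 [[-80.1, 43.2], [-80.3, 57.2]]
```

```bash
python3 -m handwheel '[{"grip":0,"tx":0,"ty":0,"tz":-2,"wx":0,"wy":0,"wz":0},{"grip":0,"tx":0,"ty":0,"tz":-2,"wx":0,"wy":0,"wz":0},{"grip":0,"tx":0,"ty":0,"tz":-0.6,"wx":0,"wy":0,"wz":0},{"grip":0,"tx":0,"ty":0,"tz":0,"wx":0,"wy":0,"wz":0},{"grip":0,"tx":0,"ty":0,"tz":0,"wx":0,"wy":0,"wz":0},{"grip":0,"tx":0,"ty":0,"tz":0,"wx":0,"wy":0,"wz":0}]';python3 -c "
from h import *
plan([527.6-56*np.cos(.101),214.1-56*np.sin(.101),35],0.101);cap('wrist','w20');cap('scene','s20');cap('top','t20');crop('w20',360,130,450,320,4,'c25');crop('s20',325,145,425,245,6,'c26')"
```

```text
time_s: 19.35
eef_pos: [472.5, 209.0, 35.2]
ee_rot: [0.525, -0.523, 0.474, -0.476]
force: [7.6, 1.8, 1.8]
grip_width: 0.112
t 19.35 pos [472.5 209.   35.2] F [7.6 1.8 1.8] grip 9.5
turn [-0.004 -0.003 -0.   ] shift after turn [ 0.5  0.2 -0.7] shift now [ 0.5  0.2 -0.7]
```

View pics/c25.png

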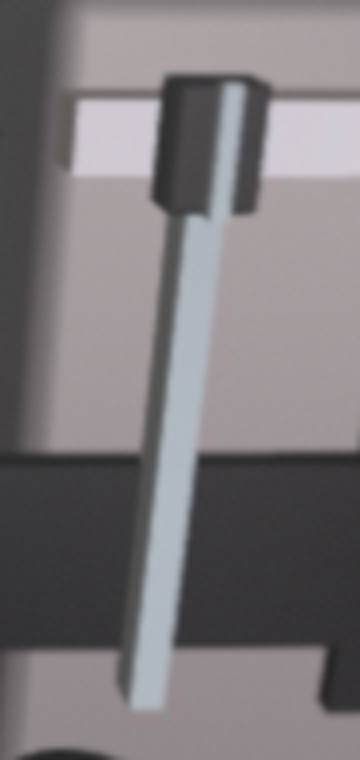

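View pics/c26.png

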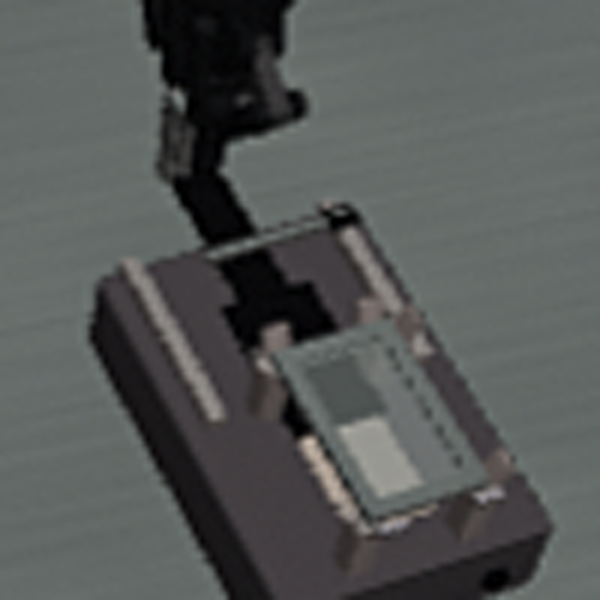

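```bash
python3 -c "
from m3 import *
run('w20',lambda P:(np.array(P,float)+.5)/4-.5+[360,130],[(205,216),(149,708)],[(220,215),(234,83)])
from ov import ov
ov('t20',160,155,240,260,6,'o3',dx=.4)
"
```

```text
ptr 64 [[-79.4, 42.1], [-79.2, -18.4]]
ptr 66 [[-80.2, 42.6], [-80.0, -17.1]]
ridge 69 [[-79.8, 43.5], [-79.9, 57.1]]
ridge 70 [[-80.2, 43.8], [-80.3, 57.2]]
```

View pics/o3.png

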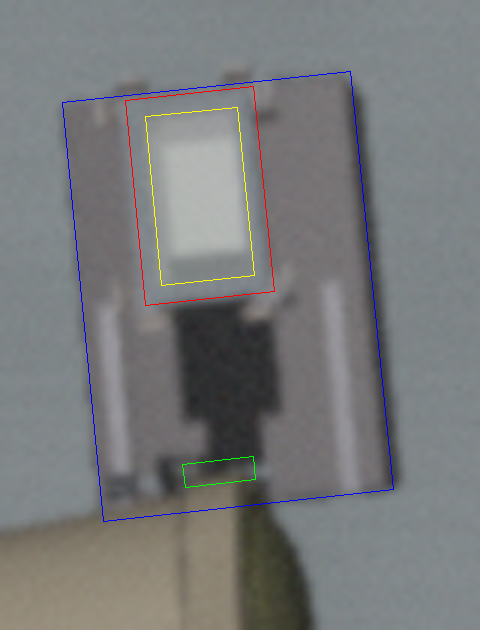

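The pointer is within about 0.5 mm of the ridge, and the plate matches the seated model. I'll hand in.

```bash
python3 -c "
from h import *
s=sense();print(s['time_s'],s['force'],s['dq'].round(4));print(ctrl.finish_job())"
```

```text
19.5 [8.21440597 1.67792486 1.61525794] [ 0.0004  0.0011 -0.0006  0.0011  0.0004  0.0006]
the job is handed in; nothing more can be done
None
```

I placed the framed plate in the nest, let go of it, and pulled the shutter out to the marker. I handed the job in at 19.5 s with the gripper still holding the tab. The hand-in reports no verdict, so what follows rests on my own checks.

- **Plate:** gripped by its long edges only and set down with about 7 N of contact, at the height I had worked out beforehand. After release it measured about 0.4 mm from the nest centre. A model of a level, seated plate lined up with it in the wrist, scene and top pictures.
- **Shutter:** the pointer is within about 0.5 mm of the marker's ridge. At hand-in the arm was still and the spring was pulling on it with about 8 N.
- **Bystanders:** I kept clear of the cup, jar and bowl and saw no contact with them. I did not measure their positions again at the end.

**Checks that disagreed:**
- **Fingertip position:** the fingertips are about 36 mm (shut) to 48 mm (open) behind the reported TCP, not at it as the text says. I confirmed this by closing in free air above the plate, and set all grasp heights from the pictures.
- **Plate width:** one reading of the plate's width came out uneven, about 54.5 mm at the front and 57 mm at the back. The overlays showed no tilt, so I put it down to pixel-reading error.

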